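# Click the swivel hook round over its drip dish and hang up the viscosity cup

### The arm

A 6-joint arm with a two-finger parallel gripper is mounted at the origin on a cart in front of the work surface, level with it; the furniture and walls round the work are solid. World frame = base frame: x ahead of the robot, y to its left, z up, the work surface at z = 0. Lengths are in m, angles in degrees, forces in N, time in s.
With the tool pointing down it reaches from about 0.375 to 0.9 m from the base axis. Payload 3.1 kg.
Tool frame: the origin (TCP) lies at the very end of the fingers, on their centre line; the grasp point (between the pads) lies 19 mm behind it; z points along the fingers, y is the line along which they close (so a half turn about z gives the same grasp; the last joint's range is limited). The gripper opens to 87 mm and grips with 3 to 60 N. Pads are 19 mm wide; open, the fingers measure 117 mm over their backs; the gripper's body (75 mm by 190 mm) begins 51 mm behind the grasp point.
Start: joints at [-78.008, 30.224, 82.088, -0, 67.689, -10.227], TCP at [0.236, -0.579, 0.199] pointing down, gripper open.
Joint ranges: [-176.69, 176.69], [-43.24, 126.21], [12.49, 139.97], [-82, 262], [0, 151.66], [-163.58, 163.58]. Speed limits (degrees/s): [159.86, 159.86, 180, 180, 180, 180].

### API

Orientations are given as a 3x3 rotation matrix whose columns are the frame's x, y, z axes.
In Python, from rig import bot gives the robot as it stands.
- The arm moves only by the tool move_arm, never from a script. Its argument "increments" is a list of rows, each an object with "xyz": the shift along the tool's x, y, z in mm, a list of three; "roll": the turn about the tool's z in rad; "grip": the opening in per cent of the stroke, from 0 (shut) to 100 (fully open). A call has 1 to 5 rows; each row shifts and turns the commanded pose from where the row before left it, along the tool's axes as they then stand; what a row does not reach is not made up. A row lasts 1/12 s, in which the tool goes at most 41.7 mm and 7.16 degrees, less where a joint would pass 70% of its speed; a pose out of reach is approached as far as the arm can. A call is refused whole if a number of a shift passes 41.7 or a number of a turn 0.125, either way. A call with a gripper value outside its range is refused whole. The fingers move at their own pace and stop on an object; the grip force is fixed at half the most. Time passes only in rows, so rows that do not move let the fingers close. It gives the time, the measured TCP pose, the force, the opening and the grip force at its end, in the units of the state.
- bot.read_state(): the state, without advancing time (a new reading comes with each control period).
- bot.capture(name): name is "scene" or "side" or "wrist"; returns (picture, depth): 480x640x3 uint8, red, green, blue; 480x640 float32, m along the optical axis (not along the pixel's ray), 0 where there is no reading.
- bot.camera_model(name): a dict with "intrinsics" (3x3 intrinsics, pixels), "rvec" (rotation vector, rad) and "tvec" (3), from world to camera coordinates, as OpenCV has them; the wrist camera has in their place "tool_from_camera" (4x4, takes a point from camera to tool coordinates, whose origin is the TCP and whose axes are the flange's). Camera axes: x right, y down, z forward; pixel columns grow to the right and rows downward; lengths in m; the calibration is good to about 2 mm. The wrist camera is an equidistant fisheye: a pixel r from the principal point sees the ray r / f radians off the axis. A picture is of the moment at which its call begins: read the wrist's pose just before it. camera_model takes no time and is no camera call.
- bot.hand_in(): hands the job in; it is judged then, once.
Trained networks look in the newest picture that a camera, given by its name, has taken for a name from the list of things; names that differ only in an ending like _2 or _b are one class to them, and where a whole thing is asked for, a point or a joint stands for the part that bears it (a point fixed in the world has none). Each returns a list of dicts, best first, with "conf" (0 to 1); they miss things now and then, are a little off and sometimes report something else, mostly with a low value. They report only what shows in the picture. A call takes as long as a camera call.
- bot.spot_in(label, camera): "at" ([x, y, z] in m, in the coordinates of the camera as it stood for that picture, good to about 4 mm: the middle of the surface that is visible of it).
- bot.trace(label, camera): "mask" (480x640 bool, what is visible of it).
The state is a dict: "time_s": time; "joint_positions": joint angles; "qvel": joint speeds; "tau": joint torques, N m; "position": TCP position; "tcp_rot": TCP orientation; "force": force on the tool from outside, world axes, zero at the start; "moment": the same for the moment, N m; "opening": opening from 0.0 (shut) to 1.0 (fully open); "grasp_force": force on a finger pad.
Only numpy, scipy, OpenCV 4.12 (cv2) and the standard library are available. Lean on these libraries where they do the work, as an engineer would, in place of code of your own. Each camera call takes 0.05 s, during which the arm holds its last target. There are 200 camera calls.

### The job

The rinsed viscosity cup has to drain over the drip dish of its stand, but the stand's swivel hook is parked to the side. Press the hook down by its thumb pad and swing it round without forcing it until it clicks up into its notch over the dish, and only then hang the cup on the hook by its wire handle and leave it hanging still. Leave the two ink tubs and the black knob where they are and do not tip the cup over.

Things in the scene. Friction and masses are not known exactly. Their poses are not given: they have to be found in the camera images.
- stand: Fixed drain stand: blue base plate 162x76x6 mm on the table, steel post 20 mm in diameter and an open round steel drip dish. Origin on the table at the foot of the post, on the post's axis; x, y level, z up. The dish lies on the -x side of the post. Near it: bottles behind and right, up to 240 mm high, a paper stack 110 mm high to its front right, bottles up to 195 mm high towards the left table.
- dish_centre (a point): Middle of the drip dish's floor, 85 mm from the post axis, 9 mm above the table; dish 111 mm across, rim 24 mm above the table. The housing was clamped on by hand: the hook's one notch lies up to 0.17 rad to either side of the line from the post axis to this point, and cannot be seen, only felt.
- hook: Steel swivel hook on the post: 29 mm head. Origin on the post axis, 180 mm above the table with the hook up; it points along its own -x. Its head's top is 57 mm above this origin. Below the head a closed blue housing, 68 mm across, 180 to 212 mm above the table, hides a ring over a lug of the hook: parked (pointing to the stand's +y side) it swings freely, by about 0.9 rad.
- thumb_pad (a point): Centre of the flat top of the black rubber thumb pad on the arm, 34x34 mm, 40 mm from the post axis, 234 mm above the table with the hook up. Pressed, the hook sinks 9 mm against a spring (4 N at first, 7.5 N at the solid stop); sunk by 7 mm or more it can be turned under the ring, which else blocks it from 1.25 rad before the notch on the parking side.
- hook_side (a point): Point on the axis of the arm's round bar, 8 mm thick, 63 mm from the post axis and 226 mm above the table with the hook up. If let go under the ring (0.1 to 1.2 rad before the notch) the hook stays there, 7 mm low, held by light friction; pushed sideways here with 1 to 3 N it slides on, springs up 7 mm when it meets the notch and is then stopped, with a play of 0.07 rad either way.
- hook_seat (a point): Top of the bar in the hook's black vinyl-dipped end (the bar runs level to 70 mm out, then dips 6 mm to here and rises to the tip), where a handle comes to rest: 85 mm from the post axis, 224 mm above the table when the hook is up.
- hook_tip (a point): Top of the hook's 11 mm ball tip, 105 mm from the post axis, 20.5 mm above hook_seat; 244.5 mm above the table when the hook is up (parked or in its notch), 237.5 mm when it rests under the ring.
- cup: Loose metal viscosity cup, 0.1 to 0.25 kg, upright: round cup 54 mm in diameter and 60 mm high with a stiff dark wire handle (bail) rising to 168.5 mm. Origin at the centre of its underside; z up, y runs from one leg of the handle to the other. The handle is a 5 mm wire in the y-z plane, 44 mm wide over its two upright legs from 84 to 146 mm above the origin, arched at the top, rigid.
- bail_grip (a point): Point midway between the two upright legs of the cup's handle, 132 mm above the cup's underside: take the two legs from outside here, from above, closing along the cup's y, 44 mm apart.
- bail_top (a point): Underside of the wire at the top of the handle's arch, 163.5 mm above the cup's underside; it rests on hook_seat when the cup hangs.
- ink_tub: Loose closed ink tub with a cream lid, 64 mm in diameter and 56 mm high; origin at the centre of its underside. It stands where the cup does not: one right of the stand, the other on the left table. A bystander.
- knob: Loose black lobed knob, 40 mm across and 21 mm high, near the stand; origin at the centre of its underside. A bystander.
- black_tub: Small loose black ink tub, 55 mm in diameter and 51 mm high, on the left table; origin at the centre of its underside. A bystander.

How it is judged:
By the outcome, as a careful person would: the job done as asked, in the order asked, and still so for the second after the job is handed in, with the robot touching nothing.
It also fails if it takes over 72 s, if anything falls off the work surface, if the arm or the gripper's body presses on something with over 40 N, if the wrist force passes 120 N, or if a joint passes its speed limit or range.

## Working session

There is one attempt and no reset: what is moved stays moved. The work goes in short steps, Python scripts to look and compute and a tool call to move; the robot and the scene stay as the last step left them, time stands still between calls to the robot, and variables do not carry over. Pictures are saved under pics/ and viewed, at most 10 in all, crops included, and the job is handed in when it is done.

Besides the shell and the picture viewer there is one more tool, called after "Request:" in YAML: its name, and indented under it one key for each argument. move_arm: Moves the arm, as the interface text tells. Its arguments: {"type":"object","properties":{"increments":{"type":"array"}},"required":["increments"]}

```bash
mkdir -p pics; cat > h.py <<'E'
import numpy as np, cv2
from rig import bot
def w_from_cam(name,p,st=None):
    m=bot.camera_model(name); p=np.asarray(p,float)
    if name=='wrist':
        st=st or bot.read_state(); T=np.array(m['tool_from_camera'])
        return np.array(st['tcp_rot']).reshape(3,3)@(T[:3,:3]@p+T[:3,3])+np.array(st['position'])
    R=cv2.Rodrigues(np.array(m['rvec'],float))[0]
    return R.T@(p-np.array(m['tvec'],float).ravel())
def spot(l,cam,n=3):
    for d in bot.spot_in(l,cam)[:n]:
        print(cam,l,round(d['conf'],2),np.round(w_from_cam(cam,d['at']),4))
def cloud(name,depth):
    m=bot.camera_model(name);K=np.array(m['intrinsics']);v,u=np.nonzero(depth>0);z=depth[v,u]
    P=np.stack([(u-K[0,2])/K[0,0]*z,(v-K[1,2])/K[1,1]*z,z],1)
    R=cv2.Rodrigues(np.array(m['rvec'],float))[0]
    return (P-np.array(m['tvec'],float).ravel())@R,u,v
E
python3 - <<'E'
from h import *
for c in ['scene','side']:
    im,d=bot.capture(c); cv2.imwrite(f'pics/{c}0.png',im[:,:,::-1]); np.save(f'{c}_d.npy',d)
    for l in ['stand','dish_centre','hook','thumb_pad','hook_side','hook_seat','hook_tip','cup','bail_grip','bail_top','ink_tub','knob','black_tub']: spot(l,c,2)
s=bot.read_state(); print(s['time_s'],s['tcp_rot'],s['opening'])
E
```

```text
scene stand 0.62 [ 0.5189 -0.291   0.0123]
scene dish_centre 0.81 [ 0.524  -0.2904  0.013 ]
scene hook 0.86 [ 0.5688 -0.2576  0.2325]
scene thumb_pad 0.82 [ 0.5726 -0.2551  0.2341]
scene hook_side 0.59 [ 0.5695 -0.2567  0.2356]
scene hook_tip 0.57 [ 0.5685 -0.2568  0.2311]
scene cup 0.56 [ 0.4893 -0.4176  0.0685]
scene bail_grip 0.5 [ 0.4928 -0.4145  0.0668]
scene bail_top 0.83 [ 0.4918 -0.4236  0.0727]
scene bail_top 0.75 [ 0.5685 -0.2579  0.2327]
scene ink_tub 0.88 [0.466  0.4378 0.048 ]
scene knob 0.49 [ 0.5509 -0.199   0.0226]
side stand 0.79 [ 0.5445 -0.2813  0.0288]
side dish_centre 0.95 [ 0.5425 -0.2785  0.0234]
side hook 0.73 [ 0.5673 -0.2339  0.2349]
side hook 0.52 [ 0.545  -0.2795  0.0211]
side thumb_pad 0.73 [ 0.5437 -0.2808  0.027 ]
side thumb_pad 0.49 [ 0.5661 -0.2352  0.2332]
side hook_side 0.53 [ 0.5738 -0.2378  0.2294]
side hook_seat 0.5 [ 0.57   -0.2369  0.233 ]
side hook_tip 0.68 [ 0.5732 -0.2385  0.2331]
side hook_tip 0.58 [ 0.4873 -0.3997  0.0446]
side cup 0.59 [ 0.4904 -0.4001  0.0469]
side bail_grip 0.73 [ 0.4828 -0.3993  0.046 ]
side bail_top 0.69 [ 0.4839 -0.3989  0.0491]
side black_tub 0.8 [0.571  0.4858 0.0473]
1.4 [[ 9.25742338e-01  3.78154893e-01 -2.79188841e-05]
 [ 3.78154894e-01 -9.25742336e-01  5.93114607e-05]
 [-3.41677384e-06 -6.54647930e-05 -9.99999998e-01]] 1.0025206055850908
```

View pics/scene0.png

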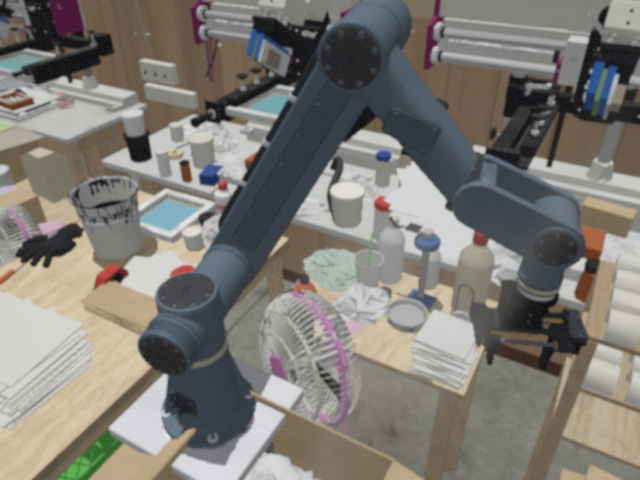

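View pics/side0.png

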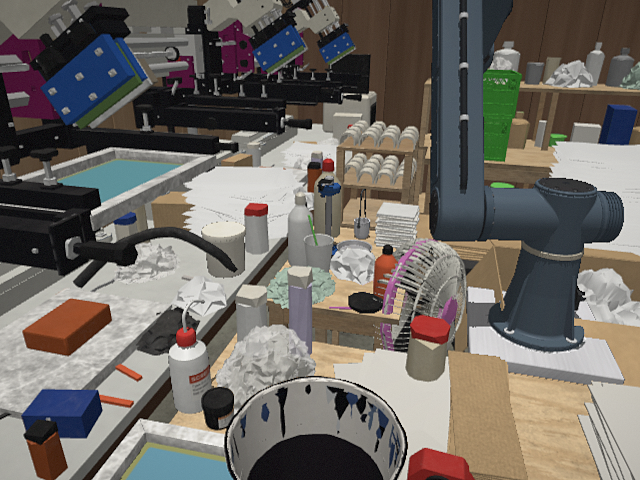

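```bash
python3 - <<'E'
from h import *
# top-down height map crops from both depth images, 2mm/pixel, colour by height
for c in ['scene','side']:
    P,u,v=cloud(c,np.load(f'{c}_d.npy'))
    k=(P[:,0]>.38)&(P[:,0]<.75)&(P[:,1]>-.5)&(P[:,1]<-.1)
    P=P[k]
    def f(n,m):
        Q=P[m]; print(c,n,len(Q),np.round(np.median(Q,0),4) if len(Q) else '',np.round(Q.min(0),3) if len(Q) else '',np.round(Q.max(0),3) if len(Q) else '')
    b=(P[:,0]<.68)&(P[:,1]>-.36)&(P[:,1]<-.18)
    f('head',b&(P[:,2]>.243)&(P[:,2]<.25))
    f('top',b&(P[:,2]>.225)&(P[:,2]<.242))
    f('housetop',b&(P[:,2]>.205)&(P[:,2]<.216))
    f('rim',b&(P[:,2]>.02)&(P[:,2]<.028))
    f('bail',(P[:,0]<.56)&(P[:,1]<-.36)&(P[:,2]>.09))
    f('cup',(P[:,0]<.56)&(P[:,1]<-.36)&(P[:,2]>.05)&(P[:,2]<.065))
E
```

```text
scene head 3 [ 0.5698 -0.1859  0.2444] [ 0.568 -0.188  0.243] [ 0.573 -0.184  0.245]
scene top 350 [ 0.5713 -0.2471  0.2316] [ 0.551 -0.303  0.225] [ 0.68 -0.18  0.24]
scene housetop 307 [ 0.561  -0.2936  0.2114] [ 0.533 -0.322  0.205] [ 0.679 -0.18   0.216]
scene rim 418 [ 0.5091 -0.2366  0.0233] [ 0.405 -0.336  0.02 ] [ 0.648 -0.18   0.028]
scene bail 882 [ 0.4113 -0.4164  0.1094] [ 0.38  -0.484  0.091] [ 0.56  -0.363  0.182]
scene cup 95 [ 0.51   -0.4153  0.0565] [ 0.391 -0.484  0.05 ] [ 0.56  -0.393  0.064]
side head 0   
side top 174 [ 0.5737 -0.2318  0.2319] [ 0.554 -0.295  0.225] [ 0.68  -0.18   0.241]
side housetop 103 [ 0.5566 -0.2665  0.2118] [ 0.536 -0.308  0.205] [ 0.68  -0.247  0.215]
side rim 122 [ 0.4824 -0.3177  0.0235] [ 0.381 -0.36   0.02 ] [ 0.54  -0.185  0.028]
side bail 344 [ 0.4153 -0.4016  0.1094] [ 0.38  -0.487  0.09 ] [ 0.56  -0.36   0.169]
side cup 128 [ 0.4771 -0.3987  0.0574] [ 0.38  -0.447  0.05 ] [ 0.56  -0.36   0.065]
```

Scene: post and hook near (428,240), dish (408,313), cup bail (463,300). Going above the stand for a wrist view.

Request:
move_arm:
  increments:
    - {"xyz": [0, 0, -40]}
    - {"xyz": [0, 0, -40]}
    - {"xyz": [0, 0, -40]}
    - {"xyz": [0, 0, -40]}
    - {"xyz": [0, 0, -40]}

```text
schema error: expected keys xyz, roll, grip
```

Request:
move_arm:
  increments:
    - {"xyz": [36, -16, 0]}
    - {"xyz": [36, -16, 0]}
    - {"xyz": [36, -16, 0]}
    - {"xyz": [36, -16, 0]}
    - {"xyz": [36, -16, 0]}

```text
schema error: expected keys xyz, roll, grip
```

Request:
move_arm:
  increments:
    - {"xyz": [36, -16, 0]}
    - {"xyz": [36, -16, 0]}
    - {"xyz": [30, -12, 0]}
    - {"xyz": [0, 0, 0]}
    - {"xyz": [0, 0, 0]}

```text
schema error: expected keys xyz, roll, grip
```

```bash
python3 - <<'E'
from h import *
s=bot.read_state(); print(s['time_s'],s['position'],np.round(s['joint_positions'],1))
print(bot.camera_model('wrist'))
im,d=bot.capture('wrist'); cv2.imwrite('pics/w1.png',im[:,:,::-1]); np.save('w1.npy',d)
for l in ['dish_centre','hook','thumb_pad','hook_seat','hook_tip','cup','bail_top','ink_tub','knob']: spot(l,'wrist',2)
E
```

```text
1.4 [ 0.23637569 -0.57855346  0.19853612] [-78.   30.2  82.1  -0.   67.7 -10.2]
{'intrinsics': array([[371.64829954,   0.        , 317.96804831],
       [  0.        , 371.64829954, 238.01727097],
       [  0.        ,   0.        ,   1.        ]]), 'tool_from_camera': array([[ 7.24438778e-04, -9.52661914e-01, -3.04030842e-01,
         8.40836831e-02],
       [ 9.99999555e-01,  8.73895365e-04, -3.55517797e-04,
         5.27987432e-04],
       [ 6.04379409e-04, -3.04030450e-01,  9.52662123e-01,
        -1.85504623e-01],
       [ 0.00000000e+00,  0.00000000e+00,  0.00000000e+00,
         1.00000000e+00]])}
```

View pics/w1.png

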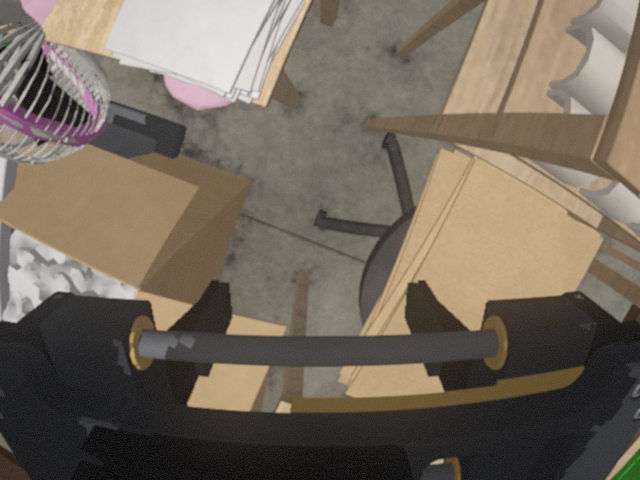

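The picture shows only the floor from the start pose; the rows need all keys. Repeating.

Request:
move_arm:
  increments:
    - {"xyz": [0, 0, -40], "roll": 0, "grip": 100}
    - {"xyz": [0, 0, -40], "roll": 0, "grip": 100}
    - {"xyz": [0, 0, -40], "roll": 0, "grip": 100}
    - {"xyz": [0, 0, -40], "roll": 0, "grip": 100}
    - {"xyz": [0, 0, -40], "roll": 0, "grip": 100}

```text
time_s: 2.32
position: [0.2363, -0.5781, 0.4006]
tcp_rot: [[0.926, 0.378, 0.0], [0.378, -0.926, -0.0], [0.0, 0.0, -1.0]]
force: [0.3, -0.4, 0.1]
opening: 0.997
grasp_force: 0.0
```

Request:
move_arm:
  increments:
    - {"xyz": [36, -16, 0], "roll": 0, "grip": 100}
    - {"xyz": [36, -16, 0], "roll": 0, "grip": 100}
    - {"xyz": [36, -16, 0], "roll": 0, "grip": 100}
    - {"xyz": [36, -16, 0], "roll": 0, "grip": 100}
    - {"xyz": [36, -16, 0], "roll": 0, "grip": 100}

```text
time_s: 2.73
position: [0.3736, -0.4349, 0.3987]
tcp_rot: [[0.926, 0.378, 0.0], [0.378, -0.926, -0.0], [0.0, 0.0, -1.0]]
force: [1.4, 0.7, 0.9]
opening: 0.999
grasp_force: 0.0
```

Request:
move_arm:
  increments:
    - {"xyz": [36, -16, 0], "roll": 0, "grip": 0}
    - {"xyz": [36, -16, 0], "roll": 0, "grip": 0}
    - {"xyz": [0, 0, 0], "roll": 0, "grip": 0}

```text
time_s: 2.98
position: [0.4315, -0.3737, 0.399]
tcp_rot: [[0.923, 0.385, 0.003], [0.385, -0.923, 0.003], [0.004, -0.002, -1.0]]
force: [-0.3, -0.2, -0.5]
opening: 0.855
grasp_force: 0.0
```

```bash
python3 - <<'E'
from h import *
s=bot.read_state(); print(s['time_s'],s['position'],np.round(s['joint_positions'],1),s['opening'])
im,d=bot.capture('wrist'); cv2.imwrite('pics/w2.png',im[:,:,::-1]); np.save('w2.npy',d)
for l in ['dish_centre','hook','thumb_pad','hook_seat','hook_tip','cup','bail_top','ink_tub','knob']: spot(l,'wrist',2)
E
```

```text
2.9833 [ 0.43152773 -0.37367669  0.39896046] [-52.3  16.5  72.9   0.3  90.7  15.1] 0.8545669477183355
wrist dish_centre 0.94 [ 0.4951 -0.292   0.0065]
wrist dish_centre 0.59 [ 0.5682 -0.2598  0.2333]
wrist hook 0.61 [ 0.5676 -0.2619  0.2343]
wrist hook 0.39 [ 0.4871 -0.4325  0.0386]
wrist thumb_pad 0.97 [ 0.5687 -0.2622  0.2324]
wrist hook_seat 0.6 [ 0.5622 -0.2596  0.2307]
wrist hook_tip 0.88 [ 0.5677 -0.2603  0.2322]
wrist cup 0.84 [ 0.4819 -0.4359  0.0385]
wrist bail_top 0.94 [ 0.485  -0.4286  0.0395]
wrist knob 0.76 [ 0.5399 -0.1972  0.0169]
```

View pics/w2.png

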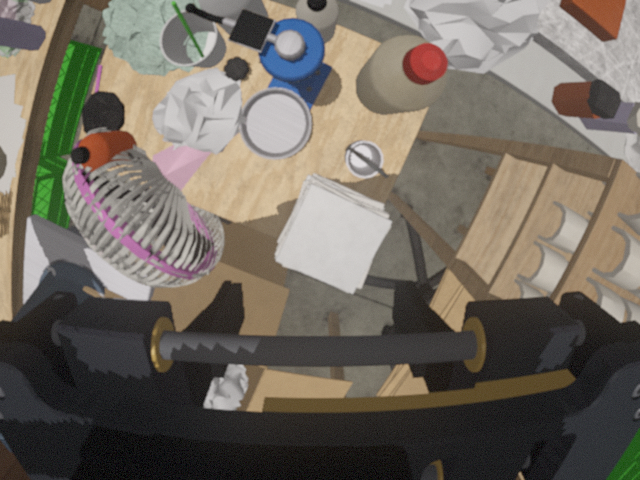

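The wrist view shows head (290,43), pad (252,30), hook tip (193,10), dish (275,122), cup (362,158) with bail running to (385,175), paper stack (330,235).

```bash
cat >> h.py <<'E'
def ray(uv,z,st=None):
    """wrist pixel -> world point at height z"""
    m=bot.camera_model('wrist');K=m['intrinsics'];T=np.array(m['tool_from_camera']);st=st or bot.read_state()
    d=(np.asarray(uv,float)-K[:2,2])/K[0,0];r=np.linalg.norm(d)
    v=np.append(d/r*np.sin(r),np.cos(r)); R=np.array(st['tcp_rot']).reshape(3,3)
    v=R@T[:3,:3]@v; o=R@T[:3,3]+st['position']
    return o+v*(z-o[2])/v[2]
def proj(p,st=None):
    m=bot.camera_model('wrist');K=m['intrinsics'];T=np.array(m['tool_from_camera']);st=st or bot.read_state()
    R=np.array(st['tcp_rot']).reshape(3,3); q=T[:3,:3].T@(R.T@(np.asarray(p)-st['position'])-T[:3,3])
    t=np.arctan2(np.hypot(q[0],q[1]),q[2]); return K[:2,2]+K[0,0]*t*q[:2]/np.hypot(q[0],q[1])
E
python3 - <<'E'
from h import *
for n,uv,z in [('head',(290,43),.237),('tip',(193,10),.244),('dishrim',(275,122),.024),('bailtop',(368,162),.168)]:print(n,ray(uv,z))
P=lambda l:bot.trace(l,'wrist')
for l,z in [('thumb_pad',.234),('dish_centre',.024),('cup',.06),('hook_tip',.244),('stand',.0)]:
    r=P(l)
    for q in r[:2]:
        m=q['mask'];v,u=np.nonzero(m);(c,rad)=cv2.minEnclosingCircle(np.stack([u,v],1).astype(np.float32))
        print(l,round(q['conf'],2),m.sum(),u.min(),u.max(),v.min(),v.max(),np.round([u.mean(),v.mean()],1),'circ',np.round(c,1),round(rad,1),ray(c,z))
im=cv2.imread('pics/w2.png')
a=cv2.resize(im[0:150,170:370],None,fx=4,fy=4,interpolation=3); cv2.imwrite('pics/c2.png',a)
b=cv2.resize(im[130:210,320:420],None,fx=4,fy=4,interpolation=3); 
o=np.zeros((600,800,3),np.uint8);o=a.copy();o[600-320:600,800-400:800]=b;cv2.imwrite('pics/c2.png',o)
E
```

```text
head [ 0.56567155 -0.29664389  0.237     ]
tip [ 0.56726295 -0.19744267  0.244     ]
dishrim [ 0.48273747 -0.28878041  0.024     ]
bailtop [ 0.4858579  -0.41740354  0.168     ]
thumb_pad 0.56 2533 185 305 2 59 [255.5  31.9] circ [244.  28.] 63.3 [ 0.56597774 -0.24932862  0.234     ]
dish_centre 0.97 5098 239 330 63 159 [281.  115.5] circ [289.5 108. ] 57.8 [ 0.51035311 -0.3008159   0.024     ]
cup 0.71 2551 185 305 3 60 [255.3  31.8] circ [245.   25.5] 63.4 [ 0.60050702 -0.19914101  0.06      ]
cup 0.61 1159 345 387 140 177 [364.3 159.1] circ [367.4 160.1] 24.6 [ 0.48359149 -0.43272712  0.06      ]
hook_tip 0.66 2404 185 304 3 59 [256.3  32.2] circ [243.6  29.2] 62.7 [ 0.56323712 -0.25173354  0.244     ]
stand 0.84 5063 239 332 62 159 [281.2 115.5] circ [288.7 106.3] 58.5 [ 0.51293101 -0.29612033  0.        ]
```

View pics/c2.png

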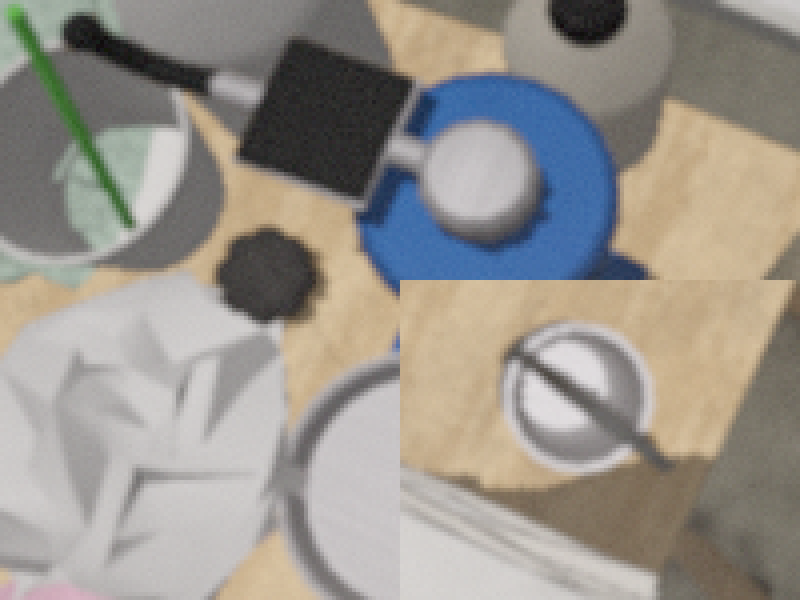

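```bash
python3 - <<'E'
from h import *
from scipy.optimize import least_squares
st=bot.read_state()
for n,uv,z in [('head',(289.5,43),.237),('pad',(252,29.8),.234),('tip',(190.8,8.3),.239),('cuprim',(364.25,159.25),.06),
  ('s1',(300,178),.11),('s2',(388,210),.11),('s3',(277,255),.11),('knob',(237,69),.02)]:
    print(n,np.round(ray(uv,z),4))
d=np.load('w2.npy')
for uv in [(320,200),(340,220),(330,250),(365,159),(252,30),(289,43)]: print(uv,d[uv[1],uv[0]])
# dish rim ellipse, pixels on bright rim centreline
im=cv2.imread('pics/w2.png')
h=ray((289.5,43),.237)[:2]; p=ray((252,29.8),.234)[:2]; t=ray((190.8,8.3),.239)[:2]
print('r pad',np.linalg.norm(p-h),'r tip',np.linalg.norm(t-h),'ang',np.degrees(np.arctan2(*(p-h)[::-1])),np.degrees(np.arctan2(*(t-h)[::-1])))
# cup fit: centre+yaw, from rim circle centre & bail silhouette
c=ray((364.25,159.25),.06)[:2]
m=[q['mask'] for q in bot.trace('cup','wrist') if q['mask'][159,364]]
g=im.max(2).astype(int)
dark=np.zeros(g.shape,bool); dark[138:182,340:392]=(g[138:182,340:392]<75); 
v,u=np.nonzero(dark); print('dark',len(u),u.min(),u.max(),v.min(),v.max())
def model(q):
    x,y,a=q; e=np.array([-np.sin(a),np.cos(a)]); pts=[]
    s=[(-19.5,z) for z in range(84,147,4)]+[(19.5*np.sin(k),146+19.5*np.cos(k)) for k in np.linspace(-np.pi/2,np.pi/2,15)]+[(19.5,z) for z in range(84,147,4)]
    return np.array([proj(np.append(np.array([x,y])+e*b/1e3,z/1e3),st) for b,z in s])
from scipy.spatial import cKDTree
D=np.stack([u,v],1)
def f(q):
    M=model(q); a=cKDTree(D).query(M)[0]; b=cKDTree(M).query(D)[0]
    return np.concatenate([a,b*.7,(proj([q[0],q[1],.06],st)-[364.25,159.25])*2])
best=min((least_squares(f,[*c,a],loss='soft_l1',diff_step=1e-3) for a in np.radians([-60,-30,0.1,30,60,90])),key=lambda r:r.cost)
print(best.x,np.degrees(best.x[2]),best.cost); print(np.round(model(best.x)[[0,16,23,30,-1]],1))
np.savez('fit.npz',head=h)
E
```

```text
head [ 0.566  -0.2953  0.237 ]
pad [ 0.567  -0.2566  0.234 ]
tip [ 0.5696 -0.1913  0.239 ]
cuprim [ 0.4831 -0.4278  0.06  ]
s1 [ 0.4312 -0.3535  0.11  ]
s2 [ 0.4362 -0.4766  0.11  ]
s3 [ 0.3213 -0.3629  0.11  ]
knob [ 0.5394 -0.2025  0.02  ]
(320, 200) 0.48432067
(340, 220) 0.4921937
(330, 250) 0.5057955
(365, 159) 0.0
(252, 30) 0.307777
(289, 43) 0.31006995
r pad 0.03870464559941204 r tip 0.10406282300333222 ang 88.57232832706877 88.00153674783854Traceback (most recent call last):
  File "<stdin>", line 18, in <module>
    return umr_minimum(a, axis, None, out, keepdims, initial, where)
ValueError: zero-size array to reduction operation minimum which has no identity
```

Request:
move_arm:
  increments:
    - {"xyz": [0, 0, -10], "roll": 0.1, "grip": 0}
    - {"xyz": [0, 0, 0], "roll": 0.1, "grip": 0}
    - {"xyz": [0, 0, 0], "roll": 0.1, "grip": 0}
    - {"xyz": [0, 0, 0], "roll": 0.09, "grip": 0}
    - {"xyz": [0, 0, 0], "roll": 0, "grip": 0}

```text
time_s: 4.2
position: [0.4274, -0.3796, 0.4086]
tcp_rot: [[1.0, -0.004, 0.0], [-0.004, -1.0, -0.0], [0.0, 0.0, -1.0]]
force: [-0.7, 0.4, -0.1]
opening: 0.005
grasp_force: 0.0
```

Request:
move_arm:
  increments:
    - {"xyz": [34, -29, 0], "roll": 0, "grip": 0}
    - {"xyz": [34, -29, 0], "roll": 0, "grip": 0}
    - {"xyz": [34, -29, 0], "roll": 0, "grip": 0}
    - {"xyz": [33, -29, 0], "roll": 0, "grip": 0}
    - {"xyz": [0, 0, 0], "roll": 0, "grip": 0}

```text
time_s: 4.62
position: [0.5588, -0.2655, 0.4081]
tcp_rot: [[1.0, 0.008, 0.003], [0.008, -1.0, 0.004], [0.003, -0.004, -1.0]]
force: [-0.1, 0.2, 0.2]
opening: 0.005
grasp_force: 0.0
```

```bash
python3 - <<'E'
from h import *
s=bot.read_state(); print(s['time_s'],s['position'],s['tcp_rot'],np.round(s['joint_positions'],1),s['opening'])
im,d=bot.capture('wrist'); cv2.imwrite('pics/w3.png',im[:,:,::-1])
E
```

```text
4.6167 [ 0.55876003 -0.26549741  0.40808938] [[ 0.99995941  0.00843668  0.00316388]
 [ 0.00842535 -0.9999581   0.00357827]
 [ 0.00319393 -0.00355147 -0.99998859]] [-35.9  20.9  65.1   0.3  94.   53.6] 0.005255371269007213
```

View pics/w3.png

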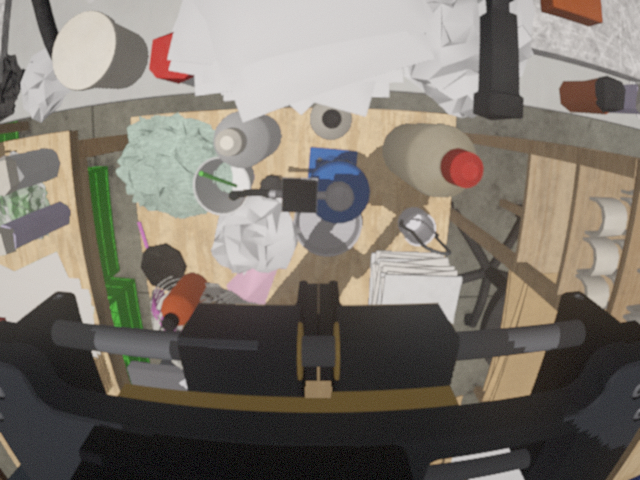

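The view shows head (339,197), pad (300,195), hook tip (235,195), cup (415,230), dish below the housing, closed fingers at (318,300).

```bash
python3 - <<'E'
from h import *
s=bot.read_state(); print(s['position'])
im=cv2.imread('pics/w3.png'); a=cv2.resize(im[150:270,225:385],None,fx=5,fy=5,interpolation=2)
b=cv2.resize(im[195:270,385:465],None,fx=4,fy=4,interpolation=2); a[0:300,480:800]=b; cv2.imwrite('pics/c3.png',a)
for l in ['thumb_pad','hook_tip','cup','bail_top','dish_centre']: spot(l,'wrist',2)
E
```

```text
[ 0.5562896  -0.26813869  0.4080323 ]
wrist thumb_pad 0.82 [ 0.5713 -0.254   0.2349]
wrist thumb_pad 0.2 [ 0.4817 -0.4307  0.0468]
wrist hook_tip 0.86 [ 0.5684 -0.2584  0.2331]
wrist cup 0.7 [ 0.4785 -0.4364  0.0491]
wrist bail_top 0.77 [ 0.4775 -0.433   0.0448]
wrist dish_centre 0.93 [ 0.4703 -0.2845  0.0093]
```

View pics/c3.png

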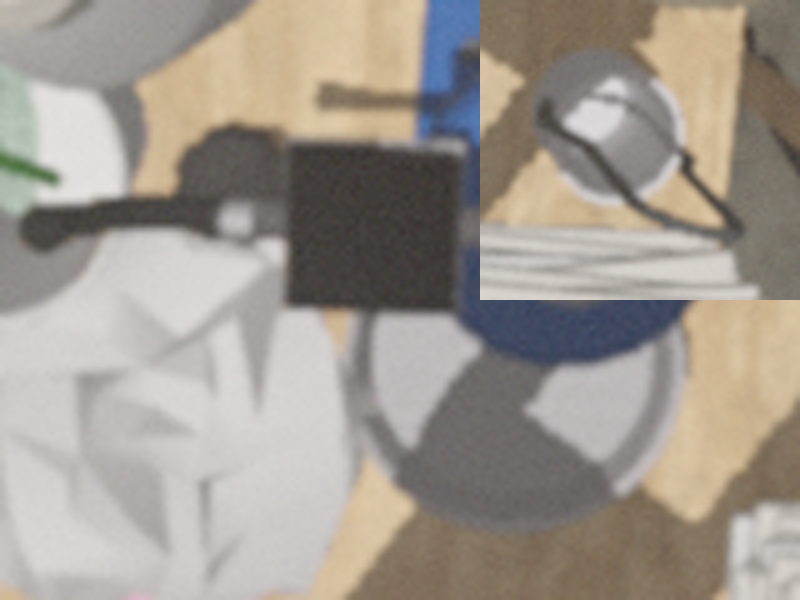

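```bash
python3 - <<'E'
from h import *
s=bot.read_state()
h,p,t=[ray(uv,z)[:2] for uv,z in [((339,197),.237),((300.6,195),.234),((234,195),.239)]]
print('head',h,'pad',p,'tip',t,np.linalg.norm(p-h),np.linalg.norm(t-h),np.degrees(np.arctan2(*(p-h)[::-1])),np.degrees(np.arctan2(*(t-h)[::-1])))
for n,uv,z in [('rim',(417.5,226.2),.06),('attL',(401.8,222),.06),('attR',(437,235),.06),('L146',(425,246),.146),('R146',(448.5,251.5),.146),('top',(437,252.2),.166)]: print(n,np.round(ray(uv,z),4))
E
```

```text
head [ 0.56521618 -0.29341722] pad [ 0.56671727 -0.25569966] tip [ 0.5685878  -0.18986927] 0.0377474139283193 0.10360282458053445 87.72093443936421 88.13505443928682
rim [ 0.4851 -0.4249  0.06  ]
attL [ 0.4916 -0.3995  0.06  ]
attR [ 0.4709 -0.458   0.06  ]
L146 [ 0.4826 -0.4129  0.146 ]
R146 [ 0.4746 -0.4471  0.146 ]
top [ 0.4811 -0.4236  0.166 ]
```

Request:
move_arm:
  increments:
    - {"xyz": [11, -13, 35], "roll": 0, "grip": 0}
    - {"xyz": [0, 0, 40], "roll": 0, "grip": 0}
    - {"xyz": [0, 0, 40], "roll": 0, "grip": 0}
    - {"xyz": [0, 0, 35], "roll": 0, "grip": 0}
    - {"xyz": [0, 0, 0], "roll": 0, "grip": 0}

```text
time_s: 5.33
position: [0.5593, -0.2564, 0.2508]
tcp_rot: [[1.0, -0.004, -0.014], [-0.004, -1.0, 0.009], [-0.014, -0.009, -1.0]]
force: [-1.2, 0.1, -1.2]
opening: 0.002
grasp_force: 0.0
```

Request:
move_arm:
  increments:
    - {"xyz": [0, 0, 8], "roll": 0, "grip": 0}
    - {"xyz": [0, 0, 8], "roll": 0, "grip": 0}
    - {"xyz": [0, 0, 5], "roll": 0, "grip": 0}
    - {"xyz": [0, 0, 5], "roll": 0, "grip": 0}
    - {"xyz": [0, 0, 0], "roll": 0, "grip": 0}

```text
time_s: 5.75
position: [0.5651, -0.2585, 0.2329]
tcp_rot: [[1.0, -0.002, 0.001], [-0.002, -1.0, -0.0], [0.001, 0.0, -1.0]]
force: [-0.2, 0.1, 0.4]
opening: 0.005
grasp_force: 0.0
```

Request:
move_arm:
  increments:
    - {"xyz": [2, -3, -2], "roll": 0, "grip": 0}
    - {"xyz": [0, 0, 3], "roll": 0, "grip": 0}
    - {"xyz": [0, 0, 3], "roll": 0, "grip": 0}
    - {"xyz": [0, 0, 3], "roll": 0, "grip": 0}
    - {"xyz": [0, 0, 0], "roll": 0, "grip": 0}

```text
time_s: 6.17
position: [0.5666, -0.2549, 0.2248]
tcp_rot: [[1.0, -0.002, -0.001], [-0.002, -1.0, 0.001], [-0.001, -0.001, -1.0]]
force: [-0.4, -0.9, 0.7]
opening: 0.005
grasp_force: 0.0
```

Request:
move_arm:
  increments:
    - {"xyz": [0, 0, 2], "roll": 0, "grip": 0}
    - {"xyz": [0, 0, 0], "roll": 0, "grip": 0}

```text
time_s: 6.33
position: [0.5668, -0.2551, 0.2231]
tcp_rot: [[1.0, -0.002, -0.001], [-0.002, -1.0, 0.0], [-0.001, -0.0, -1.0]]
force: [-1.0, -0.2, 1.1]
opening: 0.006
grasp_force: 0.0
```

```bash
python3 - <<'E'
from h import *
s=bot.read_state(); print(s['time_s'],s['position'],s['force'])
im,d=bot.capture('wrist'); cv2.imwrite('pics/w4.png',im[:,:,::-1])
E
```

```text
6.3333 [ 0.56678028 -0.25514092  0.22310432] [-1.00823125 -0.21109201  1.08280421]
```

View pics/w4.png

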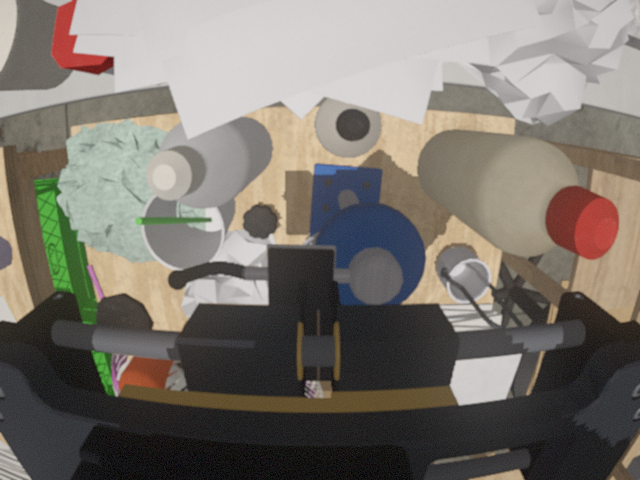

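```bash
python3 - <<'E'
from h import *
s=bot.read_state();
h=np.array([.5655,-.294])
print('tcp',proj(s['position']),'force',s['force'])
for dz in [0,-.009]:
    print(dz,'head',proj([*h,.237+dz]),'tip',proj([h[0]+.0034,h[1]+.1046,.239+dz]),'pad',[np.round(proj([h[0]+.0013+a*.017,h[1]+.040+b*.017,.234+dz])) for a,b in [(1,1),(1,-1),(-1,-1)]])
E
```

```text
tcp [317.14936478 281.61747657] force [-0.28626799 -0.1095735  -0.18438652]
0 head [391.54514997 294.19563907] tip [192.05960836 288.87759101] pad [array([281., 260.]), array([348., 260.]), array([346., 318.])]
-0.009 head [388.58655728 286.87551023] tip [197.01402209 281.87648225] pad [array([283., 254.]), array([347., 254.]), array([345., 310.])]
```

```bash
python3 - <<'E'
from h import *
s=bot.read_state();print(s['position'],s['force'],s['tau'])
for z in (.237,.228): print('head',ray((376,276),z))
for z in (.239,.23): print('tip',ray((180,279),z))
im=cv2.imread('pics/w4.png'); cv2.imwrite('pics/c4.png',cv2.resize(im[200:350,160:440],None,fx=2.8,fy=2.8,interpolation=2))
E
```

```text
[ 0.56684792 -0.25520415  0.22326092] [-0.28626799 -0.1095735  -0.18438652] [ 1.28249518e-02 -4.33504379e+01 -1.84387225e+01  6.94872066e-02
 -4.98719118e-02  1.46095454e-05]
head [ 0.57600366 -0.28513314  0.237     ]
head [ 0.57206185 -0.28666284  0.228     ]
tip [ 0.57443735 -0.18328977  0.239     ]
tip [ 0.57036604 -0.17943713  0.23      ]
```

View pics/c4.png

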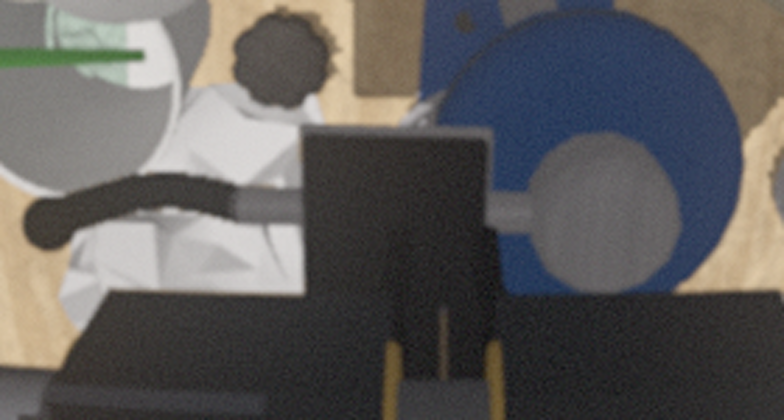

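Request:
move_arm:
  increments:
    - {"xyz": [0, 0, 2], "roll": 0, "grip": 0}
    - {"xyz": [0, 0, 0], "roll": 0, "grip": 0}
    - {"xyz": [0, 0, 0], "roll": 0, "grip": 0}

```text
time_s: 6.63
position: [0.5669, -0.2553, 0.2214]
tcp_rot: [[1.0, -0.002, -0.0], [-0.002, -1.0, 0.0], [-0.0, -0.0, -1.0]]
force: [0.1, 0.8, -0.0]
opening: 0.006
grasp_force: 0.0
```

```bash
python3 - <<'E'
from h import *
s=bot.read_state();print(s['position'],s['force'],s['moment'])
im,d=bot.capture('wrist'); cv2.imwrite('pics/w5.png',im[:,:,::-1])
a=cv2.imread('pics/w4.png').astype(float)
# shift of head patch/tip patch, pad patch, housing patch between w4 and w5
g0=cv2.imread('pics/w4.png',0);g1=cv2.imread('pics/w5.png',0)
for n,(x,y,w,h) in dict(head=(350,240,60,65),tip=(165,262,60,35),padtop=(262,236,75,25),base=(300,155,90,50),knob=(235,195,50,50)).items():
    r=cv2.matchTemplate(g1[y-12:y+h+12,x-12:x+w+12],g0[y:y+h,x:x+w],cv2.TM_CCOEFF_NORMED);_,m,_,l=cv2.minMaxLoc(r);print(n,m,l[0]-12,l[1]-12)
E
```

```text
[ 0.56690243 -0.25525835  0.22141793] [ 0.13209804  0.76601047 -0.04814343] [-0.0011979   0.00237645 -0.01541194]
head 0.9548745155334473 1 1
tip 0.9862671494483948 -1 1
padtop 0.9941673278808594 -1 1
base 0.9919980764389038 0 1
knob 0.9894722104072571 0 1
```

```bash
python3 - <<'E'
from h import *
s=bot.read_state()
im,d=bot.capture('wrist')
m=bot.camera_model('wrist');K=m['intrinsics'];T=m['tool_from_camera'];R=np.array(s['tcp_rot'])
def pt(u,v):
    b=d[v-1:v+2,u-1:u+2]; z=np.median(b[b>0]) if (b>0).any() else np.nan
    q=(np.array([u,v])-K[:2,2])/K[0,0];r=np.linalg.norm(q); w=np.append(q/r*np.tan(r),1)*z
    return R@(T[:3,:3]@w+T[:3,3])+s['position']
for n,uv in dict(padL=(280,255),pad=(303,255),padR=(328,255),pad2=(290,275),pad3=(285,290),fing=(318,290),fing2=(318,300),fing3=(310,285),head=(376,276),house=(390,230),tip=(180,280),barw=(240,272)).items(): print(n,np.round(pt(*uv),4))
E
```

```text
padL [ 0.5867 -0.2367  0.2329]
pad [ 0.5869 -0.2483  0.2335]
padR [ 0.5867 -0.2608  0.2328]
pad2 [ 0.5761 -0.2415  0.2336]
pad3 [ 0.5675 -0.2386  0.2333]
fing [ 0.5768 -0.2558  0.2525]
fing2 [ 0.5771 -0.2558  0.2631]
fing3 [ 0.5767 -0.252   0.2468]
head [ 0.5765 -0.2851  0.2361]
house [ 0.5933 -0.2958  0.2111]
tip [ 0.576  -0.1852  0.2417]
barw [ 0.5753 -0.2144  0.2282]
```

```bash
python3 - <<'E'
from h import *
s=bot.read_state();print(s['position'])
im,d=bot.capture('wrist')
m=bot.camera_model('wrist');K=m['intrinsics'];T=m['tool_from_camera'];R=np.array(s['tcp_rot'])
def pt(u,v):
    z=d[v,u]
    q=(np.array([u,v])-K[:2,2])/K[0,0];r=np.linalg.norm(q); w=np.append(q/r*np.tan(r),1)*z
    return R@(T[:3,:3]@w+T[:3,3])+s['position']
for v in range(250,296,3): print(v,[list(np.round(pt(u,v)*1e3).astype(int)) if d[v,u]>0 else 0 for u in (308,313,322,328)])
E
```

```text
[ 0.5669939  -0.25529706  0.22158888]
250 [[np.int64(589), np.int64(-251), np.int64(231)], [np.int64(588), np.int64(-253), np.int64(229)], [np.int64(588), np.int64(-258), np.int64(229)], [np.int64(588), np.int64(-261), np.int64(229)]]
253 [[np.int64(588), np.int64(-251), np.int64(233)], [np.int64(588), np.int64(-253), np.int64(233)], [np.int64(587), np.int64(-258), np.int64(232)], [np.int64(588), np.int64(-261), np.int64(233)]]
256 [[np.int64(586), np.int64(-251), np.int64(233)], [np.int64(586), np.int64(-253), np.int64(233)], [np.int64(586), np.int64(-258), np.int64(233)], [np.int64(586), np.int64(-261), np.int64(233)]]
259 [[np.int64(585), np.int64(-251), np.int64(233)], [np.int64(585), np.int64(-253), np.int64(233)], [np.int64(585), np.int64(-258), np.int64(233)], [np.int64(585), np.int64(-261), np.int64(233)]]
262 [[np.int64(583), np.int64(-251), np.int64(233)], [np.int64(583), np.int64(-253), np.int64(233)], [np.int64(583), np.int64(-258), np.int64(233)], [np.int64(584), np.int64(-261), np.int64(235)]]
265 [[np.int64(582), np.int64(-251), np.int64(234)], [np.int64(582), np.int64
[... 1344 characters left out ...]
t64(249)], [np.int64(577), np.int64(-253), np.int64(249)], [np.int64(577), np.int64(-258), np.int64(248)], [np.int64(577), np.int64(-260), np.int64(248)]]
289 [[np.int64(577), np.int64(-251), np.int64(251)], [np.int64(576), np.int64(-253), np.int64(251)], [np.int64(577), np.int64(-258), np.int64(252)], [np.int64(576), np.int64(-260), np.int64(251)]]
292 [[np.int64(577), np.int64(-251), np.int64(254)], [np.int64(577), np.int64(-254), np.int64(254)], [np.int64(576), np.int64(-258), np.int64(254)], [np.int64(576), np.int64(-260), np.int64(254)]]
295 [[np.int64(577), np.int64(-251), np.int64(258)], 0, [np.int64(577), np.int64(-258), np.int64(258)], [np.int64(577), np.int64(-260), np.int64(258)]]
```

Request:
move_arm:
  increments:
    - {"xyz": [8, -10, 0], "roll": 0, "grip": 0}
    - {"xyz": [0, 0, 3], "roll": 0, "grip": 0}
    - {"xyz": [0, 0, 3], "roll": 0, "grip": 0}
    - {"xyz": [0, 0, 0], "roll": 0, "grip": 0}

```text
time_s: 7.12
position: [0.5747, -0.2446, 0.2146]
tcp_rot: [[1.0, -0.001, -0.001], [-0.001, -1.0, 0.001], [-0.001, -0.001, -1.0]]
force: [0.2, -0.2, 0.3]
opening: 0.006
grasp_force: 0.0
```

Request:
move_arm:
  increments:
    - {"xyz": [0, 0, 2], "roll": 0, "grip": 0}
    - {"xyz": [0, 0, 2], "roll": 0, "grip": 0}
    - {"xyz": [0, 0, 2], "roll": 0, "grip": 0}
    - {"xyz": [0, 0, 0], "roll": 0, "grip": 0}

```text
time_s: 7.45
position: [0.575, -0.2453, 0.2095]
tcp_rot: [[1.0, -0.002, 0.0], [-0.002, -1.0, 0.0], [0.0, -0.0, -1.0]]
force: [0.2, 0.8, 1.8]
opening: 0.009
grasp_force: 1.4
```

Request:
move_arm:
  increments:
    - {"xyz": [0, 0, 2], "roll": 0, "grip": 0}
    - {"xyz": [0, 0, 2], "roll": 0, "grip": 0}
    - {"xyz": [0, 0, 0], "roll": 0, "grip": 0}

```text
time_s: 7.7
position: [0.5752, -0.2453, 0.2057]
tcp_rot: [[1.0, -0.002, 0.001], [-0.002, -1.0, -0.0], [0.001, 0.0, -1.0]]
force: [0.7, 0.5, 4.2]
opening: 0.002
grasp_force: 2.0
```

Request:
move_arm:
  increments:
    - {"xyz": [0, 0, 2], "roll": 0, "grip": 0}
    - {"xyz": [0, 0, 2], "roll": 0, "grip": 0}
    - {"xyz": [0, 0, 0], "roll": 0, "grip": 0}

```text
time_s: 7.95
position: [0.5752, -0.2453, 0.2016]
tcp_rot: [[1.0, -0.002, 0.001], [-0.002, -1.0, -0.0], [0.001, 0.0, -1.0]]
force: [-0.1, 1.9, 5.9]
opening: 0.008
grasp_force: 2.7
```

Request:
move_arm:
  increments:
    - {"xyz": [0, 0, 1.5], "roll": 0, "grip": 0}
    - {"xyz": [0, 0, 1.5], "roll": 0, "grip": 0}
    - {"xyz": [0, 0, 0], "roll": 0, "grip": 0}

```text
time_s: 8.2
position: [0.5761, -0.2452, 0.201]
tcp_rot: [[1.0, -0.002, 0.003], [-0.002, -1.0, -0.001], [0.003, 0.001, -1.0]]
force: [-1.5, 3.9, 13.4]
opening: 0.004
grasp_force: 6.2
```

Request:
move_arm:
  increments:
    - {"xyz": [-4, 0, 0], "roll": -0.1, "grip": 0}
    - {"xyz": [-4, 0, 0], "roll": -0.1, "grip": 0}
    - {"xyz": [-4, 0, 0], "roll": -0.1, "grip": 0}
    - {"xyz": [-4, 0, 0], "roll": -0.1, "grip": 0}

```text
time_s: 8.53
position: [0.5603, -0.2465, 0.201]
tcp_rot: [[0.92, 0.392, 0.003], [0.392, -0.92, 0.001], [0.003, 0.0, -1.0]]
force: [-1.0, 6.3, 15.3]
opening: 0.008
grasp_force: 7.1
```

```bash
cat >> h.py <<'E'
def pts(s,d,uvs):
    m=bot.camera_model('wrist');K=m['intrinsics'];T=m['tool_from_camera'];R=np.array(s['tcp_rot'])
    uv=np.asarray(uvs,float).reshape(-1,2); z=d[uv[:,1].astype(int),uv[:,0].astype(int)]
    q=(uv-K[:2,2])/K[0,0]; r=np.linalg.norm(q,axis=1,keepdims=True)+1e-9
    w=np.hstack([q/r*np.tan(r),np.ones_like(r)])*z[:,None]
    return (w@T[:3,:3].T+T[:3,3])@R.T+s['position']
def wcloud():
    s=bot.read_state(); im,d=bot.capture('wrist')
    v,u=np.nonzero((d>0)); k=v<330; v,u=v[k],u[k]
    return s,im,pts(s,d,np.stack([u,v],1)),u,v
E
python3 - <<'E'
from h import *
s,im,P,u,v=wcloud(); cv2.imwrite('pics/w6.png',im[:,:,::-1])
print(s['time_s'],s['position'],s['force'])
h=np.array([.5765,-.285])
r=np.hypot(*(P[:,:2]-h).T); a=np.degrees(np.arctan2(P[:,1]-h[1],P[:,0]-h[0]))
k=(r<.025)&(P[:,2]>.218)&(P[:,2]<.245);print('head',P[k].mean(0),k.sum(),np.percentile(P[k][:,2],90))
k=(r>.06)&(r<.115)&(P[:,2]>.205)&(P[:,2]<.25)&(a>60)&(a<200);print('bar',k.sum(),np.median(a[k]),np.percentile(a[k],[5,95]),'outer z',np.percentile(P[k&(r>.1)][:,2],95) if (k&(r>.1)).any() else 0, r[k].max())
E
```

```text
8.5333 [ 0.56025525 -0.24650066  0.20098688] [-0.99090804  6.30863149 15.30360659]
head [ 0.5776392  -0.27906656  0.22375031] 1147 0.2268196321621081
bar 2055 111.25305090169857 [ 64.73808747 114.73931811] outer z 0.23470028220272554 0.11498239972553807
```

Request:
move_arm:
  increments:
    - {"xyz": [-4, -0.5, 0], "roll": -0.1, "grip": 0}
    - {"xyz": [-4, -0.5, 0], "roll": -0.1, "grip": 0}
    - {"xyz": [-4, 0, 0], "roll": -0.1, "grip": 0}
    - {"xyz": [-4, 0, 0], "roll": -0.1, "grip": 0}
    - {"xyz": [-4, 0, 0], "roll": -0.1, "grip": 0}

```text
time_s: 9.0
position: [0.5423, -0.2567, 0.2009]
tcp_rot: [[0.619, 0.785, 0.001], [0.785, -0.619, 0.001], [0.001, -0.0, -1.0]]
force: [-3.3, 5.9, 15.9]
opening: 0.01
grasp_force: 7.9
```

```bash
cat > hk.py <<'E'
from h import *
def hook(save=None):
    s,im,P,u,v=wcloud()
    if save: cv2.imwrite(save,im[:,:,::-1])
    h=np.array([.5765,-.285]); 
    r=np.hypot(*(P[:,:2]-h).T); a=np.degrees(np.arctan2(P[:,1]-h[1],P[:,0]-h[0]))%360
    print(s['time_s'],np.round(s['position'],4),np.round(s['force'],1))
    k=(r<.02)&(P[:,2]>.218)&(P[:,2]<.245)
    if k.any(): print('head',np.round(P[k].mean(0),4),k.sum(),np.percentile(P[k][:,2],90))
    for lo,hi in [(.06,.07),(.07,.085),(.095,.112)]:
        k=(r>lo)&(r<hi)&(P[:,2]>.205)&(P[:,2]<.255)&(a>80)&(a<215)
        if k.any(): print(lo,k.sum(),'ang',np.round(np.percentile(a[k],[10,50,90]),1),'z',np.round(np.percentile(P[k,2],[50,95]),4))
E
python3 -c "
from hk import *
hook('pics/w7.png')"
```

```text
9.0 [ 0.5423 -0.2567  0.2009] [-3.3  5.9 15.9]
head [ 0.5751 -0.2778  0.2242] 1054 0.22683143525129218
0.06 355 ang [128.1 140.  143.2] z [0.2197 0.2236]
0.07 430 ang [139.  140.5 143.1] z [0.2173 0.2203]
0.095 701 ang [138.7 139.7 141.9] z [0.2263 0.2347]
```

Request:
move_arm:
  increments:
    - {"xyz": [0, 0, -15], "roll": 0, "grip": 0}
    - {"xyz": [0, 0, -30], "roll": 0, "grip": 0}
    - {"xyz": [14, -14, 0], "roll": 0, "grip": 0}
    - {"xyz": [14, -14, 0], "roll": 0, "grip": 0}
    - {"xyz": [0, 0, 0], "roll": 0, "grip": 0}

```text
time_s: 9.47
position: [0.5368, -0.2154, 0.2431]
tcp_rot: [[0.622, 0.783, -0.002], [0.783, -0.622, 0.002], [0.001, -0.003, -1.0]]
force: [-1.4, -0.5, 0.2]
opening: 0.006
grasp_force: 0.0
```

```bash
python3 -c "
from hk import *
hook('pics/w8.png')"
```

```text
9.4667 [ 0.5368 -0.2154  0.2431] [-1.4 -0.5  0.2]
head [ 0.5787 -0.2776  0.2239] 319 0.22744392359056853
0.06 59 ang [127.8 130.1 133.7] z [0.2238 0.2266]
0.095 18 ang [139.8 140.  140.5] z [0.2165 0.2187]
```

Request:
move_arm:
  increments:
    - {"xyz": [0, 0, 30], "roll": 0, "grip": 0}
    - {"xyz": [0, 0, 30], "roll": 0, "grip": 0}
    - {"xyz": [-4, 0, 0], "roll": 0, "grip": 0}
    - {"xyz": [-4, 0, 0], "roll": 0, "grip": 0}

```text
time_s: 9.85
position: [0.5316, -0.2249, 0.1816]
tcp_rot: [[0.623, 0.782, -0.004], [0.782, -0.623, 0.002], [-0.001, -0.005, -1.0]]
force: [-0.2, -0.4, -0.2]
opening: 0.003
grasp_force: 0.0
```

Request:
move_arm:
  increments:
    - {"xyz": [-3, 0, 0], "roll": 0, "grip": 0}
    - {"xyz": [-3, 0, 0], "roll": 0, "grip": 0}
    - {"xyz": [-3, 0, 0], "roll": 0, "grip": 0}
    - {"xyz": [0, 0, 0], "roll": 0, "grip": 0}

```text
time_s: 10.18
position: [0.5279, -0.233, 0.185]
tcp_rot: [[0.624, 0.781, 0.002], [0.781, -0.624, -0.002], [0.0, 0.003, -1.0]]
force: [-0.5, 0.4, -0.3]
opening: 0.007
grasp_force: 0.0
```

```bash
python3 -c "
from hk import *
hook('pics/w9.png')"
```

```text
10.1833 [ 0.5279 -0.233   0.185 ] [-0.5  0.4 -0.3]
head [ 0.5797 -0.278   0.2253] 530 0.2286806854522224
0.06 584 ang [122.5 123.3 125. ] z [0.2301 0.2484]
0.07 1233 ang [125.3 126.  126.7] z [0.2311 0.2486]
```

View pics/w9.png

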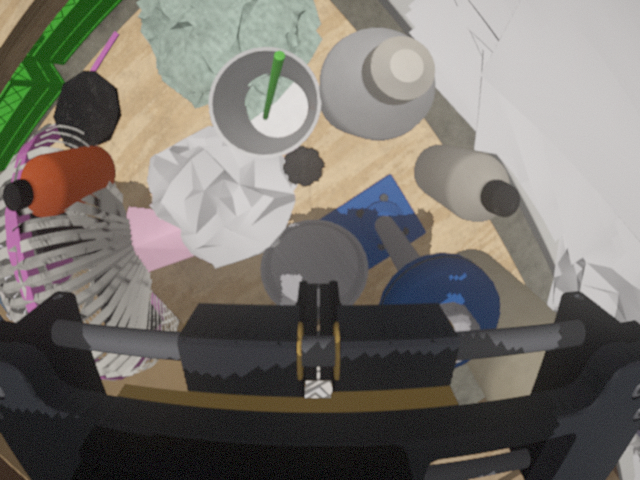

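Request:
move_arm:
  increments:
    - {"xyz": [-3, 0, 2], "roll": 0, "grip": 0}
    - {"xyz": [-3, 0, 0], "roll": 0, "grip": 0}
    - {"xyz": [-3, 0, 0], "roll": 0, "grip": 0}

```text
time_s: 10.48
position: [0.5216, -0.2386, 0.1818]
tcp_rot: [[0.623, 0.782, -0.0], [0.782, -0.623, 0.0], [0.0, -0.0, -1.0]]
force: [-0.3, 1.1, 2.0]
opening: 0.001
grasp_force: 1.2
```

```bash
python3 -c "
from hk import *
hook('pics/w10.png')"
```

```text
10.4833 [ 0.5216 -0.2386  0.1818] [-0.3  1.1  2. ]
head [ 0.5767 -0.2789  0.2264] 1210 0.22925399590899764
0.06 647 ang [129.8 130.7 132.1] z [0.227  0.2454]
0.07 1158 ang [131.8 132.4 133.1] z [0.2279 0.2451]
```

```bash
cat >> hk.py <<'E'
def ext():
    for c in ['side','scene']:
        im,d=bot.capture(c); P,u,v=cloud(c,d)
        h=np.array([.572,-.288]); r=np.hypot(*(P[:,:2]-h).T); a=np.degrees(np.arctan2(P[:,1]-h[1],P[:,0]-h[0]))%360
        for lo,hi in [(0,.015),(.023,.05),(.062,.08),(.09,.112)]:
            k=(r>lo)&(r<hi)&(P[:,2]>.216)&(P[:,2]<.25)
            if k.any():
                hh,e=np.histogram(a[k],np.arange(0,361,10)); i=np.nonzero(hh)[0]
                print(c,lo,k.sum(),{int(e[j]):(int(hh[j]),int(1e3*np.median(P[k][(a[k]>=e[j])&(a[k]<e[j+1]),2]))) for j in i})
        cv2.imwrite(f'pics/{c}_x.png',im[:,:,::-1])
        spot('thumb_pad',c,2);spot('hook',c,2)
E
python3 -c "
from hk import *
ext()"
```

```text
side 0 31 {20: (1, 219), 40: (2, 221), 50: (3, 230), 60: (2, 225), 70: (2, 228), 80: (3, 222), 90: (2, 224), 110: (3, 228), 120: (2, 225), 140: (1, 230), 150: (3, 227), 160: (1, 230), 170: (1, 224), 190: (1, 231), 240: (1, 230), 290: (1, 229), 310: (1, 229), 320: (1, 228)}
side 0.023 18 {110: (3, 224), 120: (9, 226), 130: (4, 227), 140: (1, 227), 150: (1, 228)}
side 0.062 62 {120: (44, 233), 130: (12, 224), 140: (6, 221)}
side 0.09 83 {0: (4, 222), 10: (3, 223), 20: (5, 224), 30: (5, 224), 140: (17, 224), 150: (2, 222), 270: (7, 223), 280: (31, 227), 290: (9, 233)}
side thumb_pad 0.63 [ 0.5538 -0.2683  0.2227]
side hook 0.58 [ 0.556  -0.2681  0.2241]
scene 0 72 {0: (1, 227), 10: (1, 227), 20: (2, 230), 30: (1, 229), 50: (1, 229), 60: (1, 228), 70: (1, 230), 80: (1, 230), 90: (1, 228), 110: (1, 228), 120: (6, 227), 130: (2, 229), 140: (3, 226), 150: (3, 227), 160: (1, 216), 170: (4, 228), 180: (1, 231), 190: (6, 228), 200: (2, 219), 210: (4, 224), 220: (6, 226), 230: (1, 227), 240: (5, 228), 250: (3, 224), 260: (5, 228), 270: (2, 224), 280: (1, 229), 300: (1, 230), 310: (1, 226), 320: (2, 229), 330: (1, 229), 350: (1, 226)}
scene 0.023 91 {120: (7, 226), 130: (14, 226), 140: (11, 227), 150: (17, 227), 160: (17, 226), 170: (17, 226), 180: (8, 223)}
scene 0.062 103 {120: (2, 233), 130: (16, 224), 140: (70, 232), 150: (15, 221)}
scene 0.09 49 {10: (6, 222), 140: (2, 235), 150: (25, 228), 270: (1, 246), 280: (10, 234), 350: (5, 218)}
scene thumb_pad 0.75 [ 0.539  -0.2736  0.2272]
```

Request:
move_arm:
  increments:
    - {"xyz": [-4, 0, 0], "roll": -0.09, "grip": 0}
    - {"xyz": [-4, 0, 0], "roll": -0.09, "grip": 0}
    - {"xyz": [-4, 0, 0], "roll": -0.07, "grip": 0}

```text
time_s: 11.08
position: [0.5143, -0.2478, 0.1813]
tcp_rot: [[0.406, 0.914, -0.002], [0.914, -0.406, 0.002], [0.001, -0.003, -1.0]]
force: [-2.9, 1.8, 2.5]
opening: 0.009
grasp_force: 2.2
```

Request:
move_arm:
  increments:
    - {"xyz": [-4, 0, 0], "roll": -0.06, "grip": 0}
    - {"xyz": [-4, 0, 0], "roll": -0.06, "grip": 0}

```text
time_s: 11.25
position: [0.5102, -0.2549, 0.1813]
tcp_rot: [[0.295, 0.955, -0.004], [0.955, -0.295, 0.003], [0.001, -0.005, -1.0]]
force: [-5.3, 3.3, 4.5]
opening: 0.005
grasp_force: 3.4
```

Request:
move_arm:
  increments:
    - {"xyz": [0, -4, 0], "roll": 0, "grip": 0}
    - {"xyz": [0, 0, 0], "roll": 0, "grip": 0}

```text
time_s: 11.42
position: [0.5082, -0.2551, 0.1814]
tcp_rot: [[0.3, 0.954, 0.0], [0.954, -0.3, -0.0], [-0.0, 0.0, -1.0]]
force: [-0.6, -0.8, 0.4]
opening: 0.0
grasp_force: 0.0
```

```bash
python3 -c "
from hk import *
ext()
hook()
import os
s=bot.read_state();print(s['moment'])"
```

```text
side 0 28 {10: (2, 229), 30: (1, 226), 40: (1, 217), 50: (3, 229), 60: (1, 222), 70: (2, 229), 80: (1, 219), 90: (1, 230), 110: (3, 228), 120: (1, 229), 130: (3, 228), 140: (1, 229), 150: (1, 222), 160: (1, 227), 170: (1, 226), 200: (1, 227), 210: (1, 230), 240: (1, 229), 260: (1, 229), 290: (1, 229)}
side 0.023 34 {130: (10, 224), 140: (7, 226), 150: (6, 228), 160: (6, 227), 170: (3, 228), 180: (2, 227)}
side 0.062 59 {130: (1, 235), 140: (54, 234), 150: (3, 219), 160: (1, 220)}
side 0.09 108 {0: (2, 222), 10: (5, 223), 20: (4, 224), 30: (3, 224), 160: (25, 226), 270: (8, 231), 280: (52, 232), 290: (8, 235), 350: (1, 220)}
side thumb_pad 0.68 [ 0.5442 -0.2694  0.2231]
side hook 0.53 [ 0.546  -0.2682  0.2294]
scene 0 70 {0: (1, 228), 20: (2, 231), 30: (1, 228), 50: (1, 229), 80: (1, 231), 100: (1, 230), 110: (3, 228), 120: (4, 227), 130: (3, 224), 140: (2, 229), 150: (4, 227), 160: (4, 227), 170: (4, 227), 180: (2, 228), 190: (4, 230), 200: (3, 224), 210: (5, 226), 220: (5, 227), 230: (2, 224), 240: (4, 225), 250: (3, 228), 260: (3, 230), 270: (1, 232), 280: (2, 227), 290: (2, 228), 310: (1, 229), 340: (2, 228)}
scene 0.023 79 {140: (7, 228), 150: (15, 227), 160: (15, 227), 170: (14, 227), 180: (13, 227), 190: (12, 226), 200: (2, 224), 290: (1, 217)}
scene 0.062 89 {140: (5, 222), 150: (20, 226), 160: (60, 229), 170: (3, 222), 180: (1, 227)}
scene 0.09 38 {160: (21, 231), 170: (4, 235), 270: (1, 231), 280: (9, 237), 350: (3, 216)}
scene thumb_pad 0.84 [ 0.5375 -0.2819  0.2302]
scene thumb_pad 0.6 [ 0.5234 -0.2899  0.0102]
scene hook 0.85 [ 0.5335 -0.2836  0.2266]
scene hook 0.27 [ 0.5204 -0.2903  0.0114]
11.7167 [ 0.5087 -0.2551  0.1815] [-1.   0.3 -0.1]
head [ 0.5743 -0.2757  0.2257] 800 0.2289356687490726
0.06 245 ang [146.1 146.5 147. ] z [0.2239 0.2418]
0.07 1564 ang [148.1 149.2 150. ] z [0.2278 0.2452]
[-0.02122037 -0.09204907  0.00762207]
```

Request:
move_arm:
  increments:
    - {"xyz": [-3.5, -0.7, 0], "roll": -0.05, "grip": 0}
    - {"xyz": [-3.5, -0.7, 0], "roll": -0.05, "grip": 0}
    - {"xyz": [0, 0, 0], "roll": 0, "grip": 0}

```text
time_s: 12.02
position: [0.5054, -0.2617, 0.1816]
tcp_rot: [[0.201, 0.98, 0.001], [0.98, -0.201, -0.0], [-0.0, 0.001, -1.0]]
force: [0.5, 0.2, -0.3]
opening: 0.005
grasp_force: 0.1
```

Request:
move_arm:
  increments:
    - {"xyz": [-3, -0.6, 0], "roll": -0.05, "grip": 0}
    - {"xyz": [0, 0, 0], "roll": 0, "grip": 0}

```text
time_s: 12.18
position: [0.5041, -0.2644, 0.1816]
tcp_rot: [[0.153, 0.988, 0.0], [0.988, -0.153, -0.0], [-0.0, 0.0, -1.0]]
force: [0.4, 0.8, 0.0]
opening: 0.006
grasp_force: 0.2
```

```bash
python3 -c "
from hk import *
ext()"|grep -v spot|cut -c1-400
```

```text
side 0 26 {0: (1, 231), 10: (1, 228), 30: (1, 217), 40: (1, 223), 50: (3, 221), 80: (2, 228), 90: (2, 225), 110: (2, 225), 120: (1, 231), 130: (2, 221), 140: (1, 227), 160: (2, 230), 170: (2, 222), 220: (1, 229), 240: (1, 230), 260: (1, 229), 330: (1, 230), 340: (1, 230)}
side 0.023 38 {130: (2, 226), 140: (12, 226), 150: (9, 228), 160: (1, 228), 170: (8, 228), 180: (4, 227), 190: (1, 228), 200: (1, 227)}
side 0.062 60 {140: (13, 239), 150: (45, 233), 160: (1, 223), 170: (1, 216)}
side 0.09 103 {0: (3, 220), 10: (4, 222), 20: (3, 225), 30: (3, 224), 160: (7, 227), 170: (18, 226), 270: (9, 236), 280: (51, 233), 290: (5, 239)}
side thumb_pad 0.51 [ 0.5402 -0.273   0.2262]
side thumb_pad 0.4 [0.5716 0.4842 0.0461]
side hook 0.66 [ 0.5413 -0.2733  0.2249]
scene 0 64 {0: (1, 228), 10: (1, 228), 20: (1, 231), 50: (1, 231), 60: (1, 230), 80: (1, 229), 90: (1, 230), 110: (2, 217), 130: (2, 226), 140: (2, 224), 150: (6, 228), 160: (1, 223), 170: (2, 230), 180: (3, 231), 190: (2, 231), 200: (6, 225), 210: (2, 227), 220: (5, 226), 240: (7, 227), 250: (3, 225), 260: (4, 227), 270: (2, 226), 280: (2, 228), 300: (2, 229), 310: (1, 229), 330: (1, 228), 340: (
scene 0.023 73 {150: (3, 226), 160: (11, 227), 170: (18, 227), 180: (15, 228), 190: (16, 227), 200: (8, 225), 210: (2, 225)}
scene 0.062 68 {160: (21, 227), 170: (46, 224), 180: (1, 229)}
scene 0.09 39 {170: (27, 232), 280: (9, 235), 350: (3, 216)}
scene thumb_pad 0.69 [ 0.5345 -0.2852  0.2269]
scene thumb_pad 0.69 [ 0.49   -0.426   0.0819]
scene hook 0.74 [ 0.5293 -0.2851  0.227 ]
```

Request:
move_arm:
  increments:
    - {"xyz": [-3, -0.5, 0], "roll": -0.04, "grip": 0}
    - {"xyz": [0, 0, 0], "roll": 0, "grip": 0}

```text
time_s: 12.65
position: [0.5029, -0.2673, 0.1816]
tcp_rot: [[0.113, 0.994, -0.0], [0.994, -0.113, -0.0], [-0.0, -0.0, -1.0]]
force: [0.6, -0.8, -1.2]
opening: 0.005
grasp_force: 0.0
```

Request:
move_arm:
  increments:
    - {"xyz": [-3, -0.5, 0], "roll": -0.04, "grip": 0}
    - {"xyz": [0, 0, 0], "roll": 0, "grip": 0}

```text
time_s: 12.82
position: [0.5021, -0.2703, 0.1815]
tcp_rot: [[0.074, 0.997, -0.0], [0.997, -0.074, -0.0], [-0.0, -0.0, -1.0]]
force: [-0.4, -0.0, 0.0]
opening: 0.008
grasp_force: 0.0
```

Request:
move_arm:
  increments:
    - {"xyz": [-3, -0.5, 0], "roll": -0.04, "grip": 0}
    - {"xyz": [0, 0, 0], "roll": 0, "grip": 0}

```text
time_s: 12.98
position: [0.5014, -0.2732, 0.1816]
tcp_rot: [[0.034, 0.999, -0.0], [0.999, -0.034, -0.0], [-0.0, -0.0, -1.0]]
force: [0.2, 0.7, -0.1]
opening: 0.007
grasp_force: 0.0
```

```bash
python3 - <<'E'
import re
src=open('hk.py').read().replace("        spot('thumb_pad',c,2);spot('hook',c,2)\n","").replace("np.arange(0,361,10)","np.arange(0,361,5)").replace("[(0,.015),","[(0,.012),")
open('hk.py','w').write(src)
E
python3 -c "
from hk import *
ext()"|grep -v ' 0 '
```

```text
side 0.023 44 {100: (1, 229), 145: (6, 233), 150: (5, 231), 155: (4, 234), 160: (5, 233), 165: (3, 234), 170: (3, 223), 175: (3, 224), 180: (4, 234), 185: (3, 234), 190: (3, 235), 195: (4, 234)}
side 0.062 63 {150: (2, 238), 155: (29, 234), 160: (30, 234), 165: (2, 226)}
side 0.09 118 {0: (2, 219), 5: (2, 222), 10: (3, 222), 15: (2, 223), 20: (2, 223), 25: (2, 225), 30: (3, 224), 35: (2, 224), 175: (20, 231), 180: (7, 233), 275: (13, 230), 280: (25, 234), 285: (26, 230), 290: (9, 229)}
scene 0.023 45 {175: (3, 234), 180: (3, 233), 185: (5, 234), 190: (8, 234), 195: (8, 234), 200: (6, 234), 205: (6, 233), 210: (4, 233), 220: (1, 228), 305: (1, 216)}
scene 0.062 30 {175: (10, 230), 180: (16, 229), 185: (3, 225), 195: (1, 232)}
scene 0.09 29 {180: (12, 234), 185: (3, 241), 275: (1, 231), 280: (8, 235), 285: (1, 235), 350: (3, 216), 355: (1, 223)}
```

Request:
move_arm:
  increments:
    - {"xyz": [15, -5, 0], "roll": 0, "grip": 0}
    - {"xyz": [10, 0, -40], "roll": 0, "grip": 0}
    - {"xyz": [0, 0, -41], "roll": 0.12, "grip": 50}
    - {"xyz": [0, 0, -41], "roll": 0.12, "grip": 85}
    - {"xyz": [0, 0, -41], "roll": 0.12, "grip": 85}

```text
time_s: 13.5
position: [0.4968, -0.247, 0.3463]
tcp_rot: [[0.39, 0.921, -0.001], [0.921, -0.39, 0.0], [0.0, -0.001, -1.0]]
force: [0.7, -0.5, 0.0]
opening: 0.151
grasp_force: 0.0
```

Request:
move_arm:
  increments:
    - {"xyz": [0, 0, -41], "roll": 0.12, "grip": 85}
    - {"xyz": [0, 0, 0], "roll": 0.12, "grip": 85}
    - {"xyz": [0, 0, 0], "roll": 0.12, "grip": 85}
    - {"xyz": [0, 0, 0], "roll": 0.12, "grip": 85}
    - {"xyz": [0, 0, 0], "roll": 0.12, "grip": 85}

```text
time_s: 13.92
position: [0.4971, -0.2475, 0.3859]
tcp_rot: [[0.842, 0.54, 0.0], [0.54, -0.842, -0.0], [0.0, 0.0, -1.0]]
force: [-0.6, 0.3, -0.6]
opening: 0.528
grasp_force: 0.0
```

Request:
move_arm:
  increments:
    - {"xyz": [0, 0, 0], "roll": 0.12, "grip": 85}
    - {"xyz": [0, 0, 0], "roll": 0.12, "grip": 85}
    - {"xyz": [0, 0, 0], "roll": 0.12, "grip": 85}
    - {"xyz": [0, 0, 0], "roll": 0.12, "grip": 85}
    - {"xyz": [0, 0, 0], "roll": 0.1, "grip": 85}

```text
time_s: 14.33
position: [0.4971, -0.2475, 0.3855]
tcp_rot: [[1.0, -0.009, -0.0], [-0.009, -1.0, 0.0], [-0.0, -0.0, -1.0]]
force: [-0.4, 0.5, 1.1]
opening: 0.831
grasp_force: 0.0
```

Request:
move_arm:
  increments:
    - {"xyz": [0, 0, 0], "roll": 0.1, "grip": 85}
    - {"xyz": [0, 0, 0], "roll": 0.0, "grip": 85}

```text
time_s: 14.5
position: [0.4971, -0.2476, 0.3855]
tcp_rot: [[0.994, -0.105, -0.0], [-0.105, -0.994, 0.0], [-0.0, -0.0, -1.0]]
force: [0.2, 1.1, 0.6]
opening: 0.845
grasp_force: 0.0
```

```bash
cat > m.py <<'E'
from h import *
def meas():
    s=bot.read_state(); im,d=bot.capture('wrist'); v,u=np.nonzero(d>0); P=pts(s,d,np.stack([u,v],1))
    print(s['time_s'],np.round(s['position'],4))
    b=(np.abs(P[:,0]-.572)<.13)&(np.abs(P[:,1]+.286)<.07)&(v<320)
    def f(n,k):
        if k.any(): Q=P[k]; print(n,len(Q),'mean',np.round(Q.mean(0),4),'mid',np.round((np.percentile(Q,2,0)+np.percentile(Q,98,0))/2,4),'ext',np.round(np.ptp(Q,0),3))
    f('head',b&(P[:,2]>.2345)&(P[:,2]<.241)&(np.hypot(P[:,0]-.573,P[:,1]+.286)<.02))
    f('house',b&(P[:,2]>.208)&(P[:,2]<.215)); f('pad',b&(P[:,2]>.231)&(P[:,2]<.237)&(P[:,0]<.558)&(P[:,0]>.51))
    for x in (.51,.50,.49,.48,.47): f(f'bar{x}',b&(P[:,2]>.21)&(P[:,2]<.25)&(np.abs(P[:,0]-x)<.005))
    c=(np.hypot(P[:,0]-.487,P[:,1]+.422)<.06)&(v<330)
    k=c&(P[:,2]>.056)&(P[:,2]<.064); f('rim',k)
    if k.sum()>20:
        from scipy.optimize import least_squares
        Q=P[k]; r=least_squares(lambda q:np.hypot(Q[:,0]-q[0],Q[:,1]-q[1])-.0262,[.487,-.422],loss='soft_l1',f_scale=.002); print('rimfit',np.round(r.x,4),r.cost)
    k=c&(P[:,2]>.075)&(P[:,2]<.175); f('bail',k)
    if k.sum()>10:
        Q=P[k]; q=Q[:,:2]-Q[:,:2].mean(0); w=np.linalg.svd(q,full_matrices=False)[2][0]; print('bail dir deg',np.degrees(np.arctan2(w[1],w[0]))%180,'zmax',Q[:,2].max(),np.round(Q[Q[:,2]>.15].mean(0),4))
    # fingers in tool frame
    t=(P-s['position'])@np.array(s['tcp_rot']); k=(np.abs(t[:,0])<.03)&(np.abs(t[:,1])<.07)&(t[:,2]>-.06)&(t[:,2]<.01)
    if k.any(): print('fing',k.sum(),np.round(t[k].min(0),3),np.round(t[k].max(0),3),'z99',np.percentile(t[k,2],[90,99]))
    return im
E
python3 -c "
from m import *
im=meas(); cv2.imwrite('pics/w11.png',im[:,:,::-1])
spot('cup','wrist',1);spot('bail_top','wrist',1);spot('thumb_pad','wrist',1);spot('hook_tip','wrist',1)"
```

```text
14.5 [ 0.4971 -0.2476  0.3855]
head 532 mean [ 0.5713 -0.286   0.2357] mid [ 0.5714 -0.2862  0.2359] ext [0.025 0.025 0.004]
house 2947 mean [ 0.5924 -0.2903  0.2112] mid [ 0.6226 -0.2991  0.2113] ext [0.156 0.097 0.007]
pad 1342 mean [ 0.5312 -0.2878  0.2333] mid [ 0.5312 -0.2878  0.2333] ext [0.044 0.035 0.005]
bar0.51 115 mean [ 0.5112 -0.287   0.2298] mid [ 0.51   -0.2873  0.2298] ext [0.01  0.036 0.009]
bar0.5 72 mean [ 0.5003 -0.289   0.2281] mid [ 0.5    -0.2891  0.2278] ext [0.01  0.007 0.006]
bar0.49 70 mean [ 0.4898 -0.2894  0.2237] mid [ 0.49   -0.2896  0.2235] ext [0.01  0.007 0.006]
bar0.48 92 mean [ 0.4796 -0.29    0.2261] mid [ 0.4799 -0.2904  0.2263] ext [0.01  0.008 0.011]
bar0.47 135 mean [ 0.47   -0.2905  0.2384] mid [ 0.4699 -0.2908  0.2372] ext [0.01  0.011 0.018]
rim 300 mean [ 0.4813 -0.4207  0.0589] mid [ 0.4729 -0.4197  0.0588] ext [0.087 0.057 0.008]
rimfit [ 0.4882 -0.4195] 0.002908672398633739
bail 614 mean [ 0.4602 -0.4174  0.1137] mid [ 0.462  -0.4185  0.1223] ext [0.07  0.055 0.093]
bail dir deg 5.792726759877695 zmax 0.16887869582517592 [ 0.4907 -0.4161  0.1624]
fing 2873 [-0.01  -0.048 -0.06 ] [ 0.012  0.049 -0.022] z99 [-0.02763261 -0.02352309]
wrist cup 0.77 [ 0.4918 -0.4267  0.047 ]
wrist thumb_pad 0.84 [ 0.5352 -0.2874  0.2331]
wrist hook_tip 0.92 [ 0.5389 -0.2861  0.2322]
```

```bash
python3 -c "
from h import *
s=bot.read_state(); im,d=bot.capture('wrist'); v,u=np.nonzero(d>0); P=pts(s,d,np.stack([u,v],1)); t=(P-s['position'])@np.array(s['tcp_rot'])
k=(np.abs(t[:,0])<.06)&(np.abs(t[:,1])<.12)&(t[:,2]>-.2)&(t[:,2]<.01);T=t[k]
print(k.sum())
for y0 in np.arange(-.1,.1,.01):
    q=T[(T[:,1]>=y0)&(T[:,1]<y0+.01)]
    if len(q): print(round(y0,2),len(q),'zmax',np.round(np.percentile(q[:,2],99.5),3),{round(float(z),2):(len(w),round(float(w[:,0].min()),3),round(float(w[:,0].max()),3)) for z in np.arange(-.12,0,.02) for w in [q[(q[:,2]>=z)&(q[:,2]<z+.02)]] if len(w)})
"
```

```text
99401
-0.1 311 zmax -0.117 {-0.12: (19, 0.036, 0.038)}
-0.09 2161 zmax -0.095 {-0.12: (504, 0.031, 0.038), -0.1: (96, 0.036, 0.038)}
-0.08 5071 zmax -0.095 {-0.12: (1872, 0.007, 0.038), -0.1: (210, 0.031, 0.038)}
-0.07 6013 zmax -0.099 {-0.12: (2275, 0.016, 0.039), -0.1: (74, 0.037, 0.038)}
-0.06 4531 zmax -0.098 {-0.12: (2849, 0.016, 0.039), -0.1: (95, 0.037, 0.039), -0.08: (7, 0.011, 0.012)}
-0.05 10536 zmax -0.028 {-0.12: (4908, 0.001, 0.039), -0.1: (1193, -0.011, 0.039), -0.08: (596, -0.011, 0.013), -0.06: (361, 0.009, 0.012), -0.04: (196, 0.009, 0.012)}
-0.04 5669 zmax -0.025 {-0.12: (1087, 0.023, 0.036), -0.08: (323, -0.01, 0.011), -0.06: (482, -0.008, 0.011), -0.04: (391, -0.01, 0.011)}
-0.03 4560 zmax -0.106 {-0.12: (1144, 0.026, 0.034)}
-0.02 4702 zmax -0.106 {-0.12: (1233, 0.023, 0.034)}
-0.01 5340 zmax -0.106 {-0.12: (1349, 0.023, 0.034)}
-0.0 5313 zmax -0.106 {-0.12: (1318, 0.023, 0.034)}
0.01 4942 zmax -0.106 {-0.12: (1314, 0.023, 0.034)}
0.02 4339 zmax -0.106 {-0.12: (1229, 0.023, 0.034)}
0.03 4885 zmax -0.025 {-0.12: (1281, -0.028, 0.034), -0.08: (266, -0.01, 0.011), -0.06: (423, -0.008, 0.011), -0.04: (363, -0.01, 0.011)}
0.04 9430 zmax -0.027 {-0.12: (5009, -0.028, 0.039), -0.1: (911, -0.011, 0.039), -0.08: (634, -0.012, 0.012), -0.06: (415, 0.009, 0.012), -0.04: (226, 0.009, 0.012)}
0.05 5347 zmax -0.071 {-0.12: (3275, -0.024, 0.039), -0.1: (97, 0.037, 0.039), -0.08: (29, 0.011, 0.012)}
0.06 7667 zmax -0.099 {-0.12: (2907, -0.027, 0.039), -0.1: (84, 0.037, 0.039)}
0.07 5301 zmax -0.095 {-0.12: (1881, -0.036, 0.038), -0.1: (174, 0.031, 0.038)}
0.08 2787 zmax -0.095 {-0.12: (782, -0.037, 0.039), -0.1: (133, 0.032, 0.038)}
0.09 496 zmax -0.117 {-0.12: (36, 0.036, 0.038)}
```

Request:
move_arm:
  increments:
    - {"xyz": [2, 35, 0], "roll": 0, "grip": 85}
    - {"xyz": [2, 35, 0], "roll": 0, "grip": 85}
    - {"xyz": [2, 35, 0], "roll": 0, "grip": 85}
    - {"xyz": [2, 35, 0], "roll": 0, "grip": 85}
    - {"xyz": [0, 32, 0], "roll": 0, "grip": 85}

```text
time_s: 15.22
position: [0.4875, -0.4217, 0.3854]
tcp_rot: [[0.995, -0.101, 0.0], [-0.101, -0.995, -0.0], [0.0, 0.0, -1.0]]
force: [0.8, 0.2, -0.1]
opening: 0.852
grasp_force: 0.0
```

Request:
move_arm:
  increments:
    - {"xyz": [0, 0, 0], "roll": 0, "grip": 85}
    - {"xyz": [0, 0, 0], "roll": 0, "grip": 85}

```text
time_s: 15.38
position: [0.487, -0.4214, 0.3844]
tcp_rot: [[0.995, -0.104, -0.001], [-0.104, -0.995, 0.001], [-0.001, -0.001, -1.0]]
force: [0.6, 0.7, 0.2]
opening: 0.852
grasp_force: 0.0
```

```bash
cat > cup.py <<'E'
from h import *
from scipy.optimize import least_squares
def cup():
    s=bot.read_state(); im,d=bot.capture('wrist'); v,u=np.nonzero(d>0); P=pts(s,d,np.stack([u,v],1)); k=v<300; P=P[k]
    print(s['time_s'],np.round(s['position'],4))
    c=(np.hypot(P[:,0]-.488,P[:,1]+.42)<.035)
    Q=P[c&(P[:,2]>.057)&(P[:,2]<.063)]
    r=least_squares(lambda q:np.hypot(Q[:,0]-q[0],Q[:,1]-q[1])-.0262,[.488,-.42],loss='soft_l1',f_scale=.001); print('rim',len(Q),np.round(r.x,4),np.sqrt(2*r.cost/len(Q)))
    for lo,hi in [(.09,.12),(.12,.146),(.15,.175)]:
        Q=P[c&(P[:,2]>lo)&(P[:,2]<hi)]
        if len(Q)<8: continue
        q=Q[:,:2]-Q[:,:2].mean(0); w=np.linalg.svd(q,full_matrices=False)[2][0]; e=q@w
        print(lo,len(Q),'dir',round(np.degrees(np.arctan2(w[1],w[0]))%180,1),'mid',np.round(Q[:,:2].mean(0)+w*(e.min()+e.max())/2,4),'len',round(np.ptp(e),4),'zmax',Q[:,2].max().round(4))
    return im
E
python3 -c "
from cup import *
cup()"
```

```text
15.3833 [ 0.487  -0.4214  0.3844]
rim 163 [ 0.4885 -0.4203] 0.0010603784107395052
0.09 36 dir 76.4 mid [ 0.491  -0.4209] len 0.0432 zmax 0.1188
0.12 32 dir 77.2 mid [ 0.4907 -0.4209] len 0.0436 zmax 0.1455
0.15 147 dir 78.1 mid [ 0.4897 -0.4206] len 0.0415 zmax 0.1686
```

```bash
python3 -c "
from h import *
s=bot.read_state(); im,d=bot.capture('wrist'); v,u=np.nonzero(d>0); P=pts(s,d,np.stack([u,v],1))[v<330]
ps=np.radians(-12.7);ex=np.array([np.cos(ps),np.sin(ps)]);ey=np.array([ex[1],-ex[0]])
q=P[:,:2]-[.4895,-.4206];tx=q@ex;ty=q@ey
k=(P[:,2]>.16)&(P[:,2]<.3)&(abs(tx)<.09)&(abs(ty)<.13)
for y0 in np.arange(-.13,.13,.02):
    m=k&(ty>=y0)&(ty<y0+.02)
    if m.sum()>5: print(round(y0,2),m.sum(),'tx',np.round(np.percentile(tx[m],[1,50,99]),3),'zmax',np.percentile(P[m,2],98).round(3))
m=(P[:,2]>.2)&(P[:,2]<.25)&(P[:,1]<-.35); print(np.round(P[m].mean(0),3),P[m].min(0),P[m].max(0))
"
```

```text
-0.13 1564 tx [-0.053  0.029  0.075] zmax 0.243
-0.09 9 tx [0.084 0.088 0.09 ] zmax 0.179
-0.07 243 tx [0.07  0.083 0.09 ] zmax 0.198
-0.05 433 tx [0.067 0.079 0.09 ] zmax 0.206
-0.03 421 tx [-0.001  0.08   0.09 ] zmax 0.203
-0.01 199 tx [-0.002  0.08   0.09 ] zmax 0.189
0.01 20 tx [-0.001  0.001  0.002] zmax 0.165
[ 0.515 -0.689  0.236] [ 0.36036482 -0.83961564  0.20000294] [ 0.71590296 -0.35020153  0.24999363]
```

Request:
move_arm:
  increments:
    - {"xyz": [2.5, -1, 20], "roll": 0.117, "grip": 85}
    - {"xyz": [0, 0, 20], "roll": 0, "grip": 85}
    - {"xyz": [0, 0, 0], "roll": 0, "grip": 85}

```text
time_s: 15.73
position: [0.4891, -0.4154, 0.3418]
tcp_rot: [[0.977, -0.215, -0.005], [-0.215, -0.977, 0.007], [-0.006, -0.005, -1.0]]
force: [-0.2, 0.1, -1.4]
opening: 0.85
grasp_force: 0.0
```

Request:
move_arm:
  increments:
    - {"xyz": [0, 0, 40], "roll": 0, "grip": 85}
    - {"xyz": [0, 0, 40], "roll": 0, "grip": 85}
    - {"xyz": [0, 0, 40], "roll": 0, "grip": 85}
    - {"xyz": [0, 0, 0], "roll": 0, "grip": 85}
    - {"xyz": [0, 0, 0], "roll": 0, "grip": 85}

```text
time_s: 16.15
position: [0.4899, -0.4173, 0.2249]
tcp_rot: [[0.976, -0.216, -0.003], [-0.216, -0.976, 0.003], [-0.003, -0.003, -1.0]]
force: [0.5, -0.0, 1.5]
opening: 0.852
grasp_force: 0.0
```

```bash
python3 -c "
from cup import *
cup(); print(bot.read_state()['position'])"
```

```text
16.15 [ 0.4899 -0.4173  0.2249]
rim 455 [ 0.4893 -0.4207] 0.0012460174643752974
0.09 95 dir 77.3 mid [ 0.4909 -0.4212] len 0.0431 zmax 0.1199
0.12 122 dir 77.2 mid [ 0.491  -0.4209] len 0.0439 zmax 0.1458
0.15 393 dir 77.2 mid [ 0.49   -0.4206] len 0.041 zmax 0.1686
[ 0.49128266 -0.41920902  0.22747419]
```

Request:
move_arm:
  increments:
    - {"xyz": [-1, 2, 30], "roll": 0, "grip": 85}
    - {"xyz": [0, 0, 36], "roll": 0, "grip": 85}
    - {"xyz": [0, 0, 36], "roll": 0, "grip": 85}
    - {"xyz": [0, 0, 34], "roll": 0, "grip": 85}
    - {"xyz": [0, 0, 0], "roll": 0, "grip": 85}

```text
time_s: 16.62
position: [0.4875, -0.419, 0.0866]
tcp_rot: [[0.976, -0.217, -0.004], [-0.217, -0.976, 0.005], [-0.005, -0.004, -1.0]]
force: [-0.5, 0.9, -1.3]
opening: 0.851
grasp_force: 0.0
```

Request:
move_arm:
  increments:
    - {"xyz": [0, 0, 0], "roll": 0, "grip": 55}
    - {"xyz": [0, 0, 0], "roll": 0, "grip": 45}
    - {"xyz": [0, 0, 0], "roll": 0, "grip": 40}
    - {"xyz": [0, 0, 0], "roll": 0, "grip": 40}
    - {"xyz": [0, 0, 0], "roll": 0, "grip": 40}

```text
time_s: 17.03
position: [0.4899, -0.4219, 0.092]
tcp_rot: [[0.976, -0.217, 0.003], [-0.217, -0.976, -0.003], [0.003, 0.003, -1.0]]
force: [-0.1, 0.2, -1.2]
opening: 0.555
grasp_force: 0.0
```

Request:
move_arm:
  increments:
    - {"xyz": [0, 0, 0], "roll": 0, "grip": 30}
    - {"xyz": [0, 0, 0], "roll": 0, "grip": 30}
    - {"xyz": [0, 0, 0], "roll": 0, "grip": 30}
    - {"xyz": [0, 0, 0], "roll": 0, "grip": 30}

```text
time_s: 17.37
position: [0.4897, -0.4214, 0.0913]
tcp_rot: [[0.976, -0.217, 0.002], [-0.217, -0.976, -0.002], [0.002, 0.001, -1.0]]
force: [-0.2, 1.6, 6.5]
opening: 0.491
grasp_force: 30.0
```

Request:
move_arm:
  increments:
    - {"xyz": [0, 0, -5], "roll": 0, "grip": 30}
    - {"xyz": [0, 0, -15], "roll": 0, "grip": 30}
    - {"xyz": [0, 0, -30], "roll": 0, "grip": 30}
    - {"xyz": [0, 0, -30], "roll": 0, "grip": 30}
    - {"xyz": [0, 0, -30], "roll": 0, "grip": 30}

```text
time_s: 17.78
position: [0.4881, -0.42, 0.1998]
tcp_rot: [[0.976, -0.218, -0.002], [-0.218, -0.976, 0.002], [-0.002, -0.002, -1.0]]
force: [-0.7, -0.2, -1.4]
opening: 0.493
grasp_force: 30.0
```

Request:
move_arm:
  increments:
    - {"xyz": [0, 0, -20], "roll": 0, "grip": 30}
    - {"xyz": [0, 0, 0], "roll": 0, "grip": 30}
    - {"xyz": [0, 0, 0], "roll": 0, "grip": 30}

```text
time_s: 18.03
position: [0.4889, -0.4209, 0.2201]
tcp_rot: [[0.976, -0.217, 0.001], [-0.217, -0.976, -0.001], [0.001, 0.001, -1.0]]
force: [-0.2, 0.1, -1.5]
opening: 0.49
grasp_force: 30.0
```

```bash
python3 -c "
from h import *
for c in ['scene','side']:
    im,d=bot.capture(c); P,u,v=cloud(c,d)
    k=(P[:,0]>.33)&(P[:,0]<.50)&(P[:,1]>-.40)&(P[:,1]<-.12)&(P[:,2]>.09)&(P[:,2]<.45)
    Q=P[k]
    for x0 in np.arange(.33,.5,.03):
        for y0 in np.arange(-.40,-.12,.04):
            q=Q[(Q[:,0]>=x0)&(Q[:,0]<x0+.03)&(Q[:,1]>=y0)&(Q[:,1]<y0+.04)]
            if len(q)>3: print(c,round(x0,2),round(y0,2),len(q),np.round(np.percentile(q[:,2],[5,50,95]),3))
s=bot.read_state();print(s['position'],s['force'],s['opening'],s['grasp_force'],s['tcp_rot'])
im,d=bot.capture('wrist'); v,u=np.nonzero(d>0); P=pts(s,d,np.stack([u,v],1)); t=(P-s['position'])@np.array(s['tcp_rot'])
k=(abs(t[:,0])<.045)&(abs(t[:,1])<.03)&(t[:,2]>-.1)&(t[:,2]<.15)
q=t[k];print(len(q));
for a,b in [(-.09,-.065),(-.06,-.03),(.0,.04),(.04,.06)]:
    w=q[(q[:,2]>a)&(q[:,2]<b)]
    if len(w): print(a,len(w),np.round(w.mean(0),4),w.min(0).round(3),w.max(0).round(3))
"
```

```text
scene 0.33 -0.4 160 [0.107 0.109 0.112]
scene 0.36 -0.4 141 [0.107 0.11  0.113]
scene 0.39 -0.4 135 [0.106 0.109 0.111]
scene 0.42 -0.4 62 [0.106 0.109 0.111]
scene 0.45 -0.4 647 [0.323 0.364 0.425]
scene 0.45 -0.36 178 [0.32  0.345 0.358]
scene 0.45 -0.32 23 [0.225 0.24  0.246]
scene 0.48 -0.4 235 [0.188 0.295 0.417]
scene 0.48 -0.36 86 [0.324 0.356 0.359]
scene 0.48 -0.32 15 [0.223 0.226 0.23 ]
side 0.33 -0.4 57 [0.091 0.109 0.112]
side 0.33 -0.36 44 [0.092 0.102 0.111]
side 0.36 -0.4 64 [0.091 0.109 0.111]
side 0.36 -0.36 34 [0.094 0.1   0.109]
side 0.39 -0.4 67 [0.093 0.108 0.111]
side 0.39 -0.36 26 [0.093 0.102 0.11 ]
side 0.42 -0.4 30 [0.096 0.109 0.111]
side 0.42 -0.36 8 [0.093 0.106 0.11 ]
side 0.45 -0.4 336 [0.152 0.382 0.444]
side 0.45 -0.36 78 [0.318 0.334 0.36 ]
side 0.45 -0.32 38 [0.224 0.24  0.352]
side 0.48 -0.4 450 [0.146 0.357 0.441]
side 0.48 -0.36 108 [0.315 0.339 0.356]
side 0.48 -0.32 24 [0.221 0.225 0.349]
[ 0.48761332 -0.41940346  0.21726572] [-0.43944622  0.24242596 -1.2711759 ] 0.4917596237251083 29.98916725628078 [[ 0.97606123 -0.21747439 -0.00306093]
 [-0.21746354 -0.97606209  0.00352252]
 [-0.00375371 -0.00277256 -0.99998911]]
12226
-0.09 1630 [ 0.0004  0.0001 -0.0757] [-0.011 -0.03  -0.09 ] [ 0.013  0.03  -0.065]
-0.06 2388 [ 0.0072 -0.0001 -0.0453] [-0.001 -0.03  -0.06 ] [ 0.012  0.03  -0.03 ]
0.0 2038 [-0.0015  0.0001  0.0296] [-0.027 -0.03   0.   ] [0.026 0.03  0.04 ]
0.04 1433 [-0.0036 -0.0005  0.0493] [-0.024 -0.03   0.04 ] [0.026 0.029 0.06 ]
```

Request:
move_arm:
  increments:
    - {"xyz": [-27, 6, 0], "roll": 0, "grip": 30}
    - {"xyz": [-26, 6, 0], "roll": 0, "grip": 30}
    - {"xyz": [0, 0, 0], "roll": -0.09, "grip": 30}
    - {"xyz": [0, 0, 0], "roll": -0.09, "grip": 30}
    - {"xyz": [0, 0, 0], "roll": -0.085, "grip": 30}

```text
time_s: 18.6
position: [0.4331, -0.42, 0.2173]
tcp_rot: [[0.999, 0.049, -0.003], [0.049, -0.999, 0.004], [-0.002, -0.004, -1.0]]
force: [-0.3, -0.4, -2.0]
opening: 0.493
grasp_force: 30.0
```

Request:
move_arm:
  increments:
    - {"xyz": [1, -26, 0], "roll": 0, "grip": 30}
    - {"xyz": [1, -26, 0], "roll": 0, "grip": 30}
    - {"xyz": [1, -26, 0], "roll": 0, "grip": 30}
    - {"xyz": [1, -26, 0], "roll": 0, "grip": 30}
    - {"xyz": [1, -22, 0], "roll": 0, "grip": 30}

```text
time_s: 19.02
position: [0.4322, -0.292, 0.2174]
tcp_rot: [[0.999, 0.046, -0.004], [0.046, -0.999, 0.004], [-0.003, -0.004, -1.0]]
force: [0.8, -0.5, -2.4]
opening: 0.489
grasp_force: 30.0
```

Request:
move_arm:
  increments:
    - {"xyz": [0, 0, 0], "roll": 0, "grip": 30}
    - {"xyz": [0, 0, 0], "roll": 0, "grip": 30}
    - {"xyz": [0, 0, 0], "roll": 0, "grip": 30}

```text
time_s: 19.27
position: [0.4336, -0.2952, 0.2186]
tcp_rot: [[0.999, 0.046, -0.001], [0.046, -0.999, 0.0], [-0.001, -0.0, -1.0]]
force: [-0.3, -0.6, -1.6]
opening: 0.493
grasp_force: 30.0
```

```bash
python3 -c "
from h import *
s=bot.read_state();print(s['time_s'],s['position'],s['force'],s['tcp_rot'],s['joint_positions'])
im,d=bot.capture('wrist'); v,u=np.nonzero(d>0); P=pts(s,d,np.stack([u,v],1));print(bot.read_state()['position'])
b=(abs(P[:,1]+.29)<.012)&(P[:,2]>.215)&(P[:,2]<.25)
for x in np.arange(.45,.57,.01):
    k=b&(abs(P[:,0]-x)<.005)
    if k.sum()>5: print(round(x,2),k.sum(),np.round(np.median(P[k],0),4),np.round(np.ptp(P[k],axis=0),3))
t=(P-s['position'])@np.array(s['tcp_rot']);k=(abs(t[:,0])<.02)&(abs(t[:,1])<.0235)&(t[:,2]>-.085)&(t[:,2]<-.03);q=t[k]
for z in np.arange(-.085,-.03,.005):
    w=q[(q[:,2]>=z)&(q[:,2]<z+.005)]
    if len(w): print('bail',round(z,3),len(w),np.round(w.min(0),3),np.round(w.max(0),3))
"
```

```text
19.2667 [ 0.43363471 -0.29517473  0.21864852] [-0.3349866  -0.58776072 -1.64668362] [[ 9.98942338e-01  4.59712712e-02 -9.20704722e-04]
 [ 4.59715701e-02 -9.98942702e-01  3.06178816e-04]
 [-9.05655833e-04 -3.48181224e-04 -9.99999529e-01]] [-4.64426735e+01  2.10729168e+01  9.50227505e+01 -2.90956306e-02
  6.39533993e+01  4.09352160e+01]
[ 0.43376765 -0.29566989  0.21886727]
0.46 101 [ 0.4637 -0.291   0.2423] [0.004 0.01  0.005]
0.47 538 [ 0.4701 -0.291   0.2401] [0.01 0.01 0.02]
0.48 397 [ 0.4796 -0.2906  0.2252] [0.01  0.008 0.014]
0.49 322 [ 0.4899 -0.2901  0.2237] [0.01  0.008 0.008]
0.5 358 [ 0.5002 -0.2894  0.2279] [0.01  0.009 0.008]
0.51 514 [ 0.5117 -0.2891  0.229 ] [0.01  0.024 0.01 ]
0.52 1154 [ 0.52   -0.29    0.2334] [0.01  0.024 0.004]
0.53 1143 [ 0.53   -0.2901  0.2334] [0.01  0.024 0.005]
0.54 1134 [ 0.54   -0.29    0.2333] [0.01  0.024 0.005]
0.55 574 [ 0.5477 -0.2883  0.2321] [0.01  0.024 0.011]
0.56 952 [ 0.5603 -0.2875  0.2341] [0.01  0.021 0.021]
bail -0.08 125 [-0.002 -0.008 -0.077] [ 0.001  0.01  -0.075]
bail -0.075 226 [-0.01  -0.023 -0.075] [ 0.011  0.023 -0.07 ]
bail -0.07 104 [-0.01  -0.023 -0.07 ] [ 0.011  0.023 -0.065]
bail -0.065 123 [-0.01  -0.023 -0.065] [ 0.011  0.023 -0.06 ]
bail -0.06 117 [ 0.001 -0.023 -0.06 ] [ 0.01   0.023 -0.055]
bail -0.055 279 [-0.001 -0.023 -0.055] [ 0.01   0.023 -0.05 ]
bail -0.05 298 [-0.001 -0.023 -0.05 ] [ 0.01   0.023 -0.045]
bail -0.045 218 [-0.001 -0.023 -0.045] [ 0.01   0.023 -0.04 ]
bail -0.04 206 [-0.001 -0.023 -0.04 ] [ 0.01   0.023 -0.035]
bail -0.035 208 [-0.001 -0.023 -0.035] [ 0.011  0.023 -0.03 ]
```

Request:
move_arm:
  increments:
    - {"xyz": [0, -2.7, 12], "roll": 0, "grip": 30}
    - {"xyz": [0, 0, 12], "roll": 0, "grip": 30}
    - {"xyz": [0, 0, 12], "roll": 0, "grip": 30}
    - {"xyz": [0, 0, 0], "roll": 0, "grip": 30}
    - {"xyz": [0, 0, 0], "roll": 0, "grip": 30}

```text
time_s: 19.73
position: [0.4332, -0.2928, 0.1828]
tcp_rot: [[0.999, 0.045, -0.001], [0.045, -0.999, 0.001], [-0.001, -0.001, -1.0]]
force: [0.2, -0.4, -1.6]
opening: 0.49
grasp_force: 30.0
```

Request:
move_arm:
  increments:
    - {"xyz": [12, 0, 0], "roll": 0, "grip": 30}
    - {"xyz": [12, 0, 0], "roll": 0, "grip": 30}
    - {"xyz": [0, 0, 0], "roll": 0, "grip": 30}
    - {"xyz": [0, 0, 0], "roll": 0, "grip": 30}

```text
time_s: 20.07
position: [0.459, -0.2915, 0.1841]
tcp_rot: [[0.999, 0.047, 0.001], [0.047, -0.999, -0.001], [0.001, 0.001, -1.0]]
force: [-0.2, -1.2, -1.6]
opening: 0.493
grasp_force: 30.0
```

Request:
move_arm:
  increments:
    - {"xyz": [10, 0, 0], "roll": 0, "grip": 30}
    - {"xyz": [10, 0, 0], "roll": 0, "grip": 30}
    - {"xyz": [8, 0, 0], "roll": 0, "grip": 30}
    - {"xyz": [0, 0, 0], "roll": 0, "grip": 30}
    - {"xyz": [0, 0, 0], "roll": 0, "grip": 30}

```text
time_s: 20.48
position: [0.4861, -0.2896, 0.1835]
tcp_rot: [[0.999, 0.047, -0.0], [0.047, -0.999, -0.0], [-0.0, 0.0, -1.0]]
force: [-0.7, -0.8, -2.2]
opening: 0.494
grasp_force: 30.0
```

```bash
python3 -c "
from h import *
s=bot.read_state();print(s['time_s'],s['position'],s['force'])
im,d=bot.capture('wrist'); v,u=np.nonzero(d>0); P=pts(s,d,np.stack([u,v],1))
b=(abs(P[:,1]+.29)<.012)&(P[:,2]>.205)&(P[:,2]<.27)
for x in np.arange(.44,.57,.01):
    k=b&(abs(P[:,0]-x)<.005)
    if k.sum()>5: print(round(x,2),k.sum(),np.round(np.median(P[k],0),4),np.round(np.percentile(P[k,2],[2,98]),3))
"
```

```text
20.4833 [ 0.48606799 -0.28961623  0.18346254] [-0.69735623 -0.76186322 -2.15402848]
0.46 50 [ 0.464  -0.2907  0.2427] [0.24  0.244]
0.47 258 [ 0.4679 -0.291   0.2426] [0.239 0.244]
0.48 349 [ 0.4827 -0.2902  0.2247] [0.222 0.26 ]
0.49 360 [ 0.4881 -0.2901  0.2246] [0.221 0.261]
0.5 326 [ 0.5008 -0.2896  0.2281] [0.225 0.23 ]
0.51 409 [ 0.5099 -0.2888  0.2292] [0.226 0.234]
0.52 1456 [ 0.5201 -0.2899  0.2333] [0.232 0.235]
0.53 1574 [ 0.5301 -0.2899  0.2334] [0.232 0.235]
0.54 1670 [ 0.5401 -0.29    0.2334] [0.232 0.235]
0.55 1844 [ 0.5487 -0.2903  0.2287] [0.21  0.234]
0.56 1335 [ 0.5607 -0.2886  0.2345] [0.211 0.237]
```

Request:
move_arm:
  increments:
    - {"xyz": [0.5, 0.4, 9], "roll": 0, "grip": 30}
    - {"xyz": [0, 0, 9], "roll": 0, "grip": 30}
    - {"xyz": [0, 0, 9], "roll": 0, "grip": 30}
    - {"xyz": [0, 0, 0], "roll": 0, "grip": 30}
    - {"xyz": [0, 0, 0], "roll": 0, "grip": 30}

```text
time_s: 20.95
position: [0.4851, -0.2896, 0.1553]
tcp_rot: [[0.999, 0.045, -0.002], [0.045, -0.999, 0.002], [-0.002, -0.002, -1.0]]
force: [-0.1, -1.0, -1.7]
opening: 0.49
grasp_force: 30.0
```

Request:
move_arm:
  increments:
    - {"xyz": [0, 0, 2], "roll": 0, "grip": 30}
    - {"xyz": [0, 0, 1.5], "roll": 0, "grip": 30}
    - {"xyz": [0, 0, 0], "roll": 0, "grip": 30}

```text
time_s: 21.2
position: [0.486, -0.2902, 0.153]
tcp_rot: [[0.999, 0.046, 0.0], [0.046, -0.999, -0.0], [0.0, 0.0, -1.0]]
force: [0.2, 0.8, -1.9]
opening: 0.494
grasp_force: 30.0
```

Request:
move_arm:
  increments:
    - {"xyz": [0, 0, 1], "roll": 0, "grip": 30}
    - {"xyz": [0, 0, 0], "roll": 0, "grip": 30}
    - {"xyz": [0, 0, 0], "roll": 0, "grip": 30}

```text
time_s: 21.45
position: [0.4862, -0.2903, 0.1523]
tcp_rot: [[0.999, 0.046, 0.0], [0.046, -0.999, -0.0], [0.0, 0.0, -1.0]]
force: [-0.3, 0.0, -1.2]
opening: 0.494
grasp_force: 30.0
```

Request:
move_arm:
  increments:
    - {"xyz": [0, 0, 1], "roll": 0, "grip": 30}
    - {"xyz": [0, 0, 0], "roll": 0, "grip": 30}
    - {"xyz": [0, 0, 0], "roll": 0, "grip": 30}

```text
time_s: 21.7
position: [0.4862, -0.2903, 0.1514]
tcp_rot: [[0.999, 0.046, 0.0], [0.046, -0.999, -0.0], [0.0, 0.001, -1.0]]
force: [-0.7, -1.1, 0.1]
opening: 0.495
grasp_force: 30.0
```

Request:
move_arm:
  increments:
    - {"xyz": [0, 0, 0], "roll": 0, "grip": 51}
    - {"xyz": [0, 0, 0], "roll": 0, "grip": 53}
    - {"xyz": [0, 0, 0], "roll": 0, "grip": 56}
    - {"xyz": [0, 0, 0], "roll": 0, "grip": 60}
    - {"xyz": [0, 0, 0], "roll": 0, "grip": 65}

```text
time_s: 22.12
position: [0.486, -0.2901, 0.151]
tcp_rot: [[0.999, 0.046, -0.0], [0.046, -0.999, 0.0], [-0.0, -0.0, -1.0]]
force: [-0.5, 0.6, -0.3]
opening: 0.61
grasp_force: 0.0
```

Request:
move_arm:
  increments:
    - {"xyz": [0, 0, 0], "roll": 0, "grip": 72}
    - {"xyz": [0, 0, 0], "roll": 0, "grip": 80}
    - {"xyz": [0, 0, 0], "roll": 0, "grip": 80}
    - {"xyz": [0, 0, 0], "roll": 0, "grip": 80}

```text
time_s: 22.45
position: [0.486, -0.2901, 0.151]
tcp_rot: [[0.999, 0.046, -0.0], [0.046, -0.999, 0.0], [-0.0, -0.0, -1.0]]
force: [-0.5, 0.7, -0.4]
opening: 0.784
grasp_force: 0.0
```

```bash
cat > f.py <<'E'
from h import *
def fin():
    s=bot.read_state();print(s['time_s'],s['position'],s['force'],s['opening'])
    im,d=bot.capture('wrist'); v,u=np.nonzero(d>0); P=pts(s,d,np.stack([u,v],1))
    t=(P-s['position'])@np.array(s['tcp_rot']); P=P[~((t[:,2]<-.022)&(abs(t[:,1])>.03))]
    b=(abs(P[:,1]+.29)<.03)&(abs(P[:,0]-.487)<.03)
    for a,c in [(.05,.09),(.11,.125),(.15,.18),(.18,.205),(.223,.232)]:
        k=b&(P[:,2]>a)&(P[:,2]<c)
        if k.sum()>5: Q=P[k];print(a,k.sum(),np.round(Q.mean(0),4),np.round(Q.min(0),3),np.round(Q.max(0),3))
    k=(abs(P[:,1]+.29)<.01)&(abs(P[:,0]-.531)<.012)&(P[:,2]>.2); print('pad z',np.median(P[k,2]))
E
python3 -c "
from f import *
fin()"
```

```text
22.45 [ 0.48602501 -0.29010892  0.15101801] [-0.47456376  0.73796415 -0.39569149] 0.7837422268099351
0.18 554 [ 0.4875 -0.2908  0.1948] [ 0.484 -0.313  0.18 ] [ 0.49  -0.269  0.205]
0.223 1447 [ 0.4926 -0.2899  0.228 ] [ 0.472 -0.307  0.223] [ 0.517 -0.271  0.232]
pad z 0.23339906311681674
```

Request:
move_arm:
  increments:
    - {"xyz": [0, 0, -10], "roll": 0, "grip": 80}
    - {"xyz": [0, 0, -20], "roll": 0, "grip": 80}
    - {"xyz": [0, 0, -25], "roll": 0, "grip": 80}
    - {"xyz": [0, 0, -35], "roll": 0, "grip": 80}
    - {"xyz": [0, 0, -35], "roll": 0, "grip": 80}

```text
time_s: 22.92
position: [0.4855, -0.2896, 0.2774]
tcp_rot: [[0.999, 0.046, -0.001], [0.046, -0.999, 0.001], [-0.001, -0.001, -1.0]]
force: [1.0, -1.5, 0.1]
opening: 0.798
grasp_force: 0.0
```

Request:
move_arm:
  increments:
    - {"xyz": [0, 0, -35], "roll": 0, "grip": 80}
    - {"xyz": [0, 0, -30], "roll": 0, "grip": 80}
    - {"xyz": [-30, 0, -20], "roll": 0, "grip": 80}
    - {"xyz": [-30, 0, 0], "roll": 0, "grip": 80}
    - {"xyz": [0, 0, 0], "roll": 0, "grip": 80}

```text
time_s: 23.33
position: [0.4226, -0.2926, 0.3637]
tcp_rot: [[0.999, 0.044, -0.001], [0.044, -0.999, -0.003], [-0.001, 0.003, -1.0]]
force: [-1.0, 0.4, -0.4]
opening: 0.799
grasp_force: 0.0
```

Request:
move_arm:
  increments:
    - {"xyz": [0, 0, 0], "roll": 0, "grip": 80}
    - {"xyz": [0, 0, 0], "roll": 0, "grip": 80}
    - {"xyz": [0, 0, 0], "roll": 0, "grip": 80}
    - {"xyz": [0, 0, 0], "roll": 0, "grip": 80}
    - {"xyz": [0, 0, 0], "roll": 0, "grip": 80}

```text
time_s: 23.75
position: [0.4266, -0.2928, 0.3605]
tcp_rot: [[0.999, 0.047, -0.001], [0.047, -0.999, 0.001], [-0.001, -0.001, -1.0]]
force: [-0.0, -0.1, -0.3]
opening: 0.8
grasp_force: 0.0
```

```bash
python3 -c "
from f import *
fin()"
```

```text
23.75 [ 0.42663218 -0.29275734  0.36050191] [-0.03296664 -0.13932156 -0.26156814] 0.7997807162687056
0.05 555 [ 0.4869 -0.2889  0.0684] [ 0.463 -0.312  0.061] [ 0.506 -0.266  0.09 ]
0.11 349 [ 0.4855 -0.2893  0.1189] [ 0.46  -0.318  0.11 ] [ 0.511 -0.261  0.122]
0.15 22 [ 0.4875 -0.2917  0.1661] [ 0.485 -0.311  0.15 ] [ 0.489 -0.269  0.179]
0.18 12 [ 0.4878 -0.2935  0.192 ] [ 0.486 -0.311  0.182] [ 0.489 -0.27   0.201]
0.223 617 [ 0.4939 -0.2899  0.2273] [ 0.471 -0.307  0.223] [ 0.517 -0.271  0.232]
pad z 0.23336622206495353
```

Request:
move_arm:
  increments:
    - {"xyz": [0, 0, 0], "roll": 0, "grip": 80}
    - {"xyz": [0, 0, 0], "roll": 0, "grip": 80}
    - {"xyz": [0, 0, 0], "roll": 0, "grip": 80}
    - {"xyz": [0, 0, 0], "roll": 0, "grip": 80}
    - {"xyz": [0, 0, 0], "roll": 0, "grip": 80}

```text
time_s: 24.22
position: [0.4261, -0.2929, 0.3611]
tcp_rot: [[0.999, 0.046, 0.0], [0.046, -0.999, 0.0], [0.0, -0.0, -1.0]]
force: [-0.5, -0.2, -0.2]
opening: 0.799
grasp_force: 0.0
```

```bash
python3 -c "
from f import *
fin()
spot('cup','wrist',2); spot('knob','wrist',2)"
```

```text
24.2167 [ 0.42612945 -0.29287812  0.36105046] [-0.54171651 -0.1896164  -0.17486312] 0.7993403833309344
0.05 552 [ 0.4869 -0.2883  0.0684] [ 0.463 -0.312  0.061] [ 0.507 -0.266  0.089]
0.11 351 [ 0.486  -0.2894  0.1187] [ 0.46  -0.318  0.11 ] [ 0.511 -0.26   0.124]
0.15 17 [ 0.4874 -0.2951  0.1637] [ 0.486 -0.311  0.151] [ 0.489 -0.268  0.179]
0.18 16 [ 0.4879 -0.2904  0.1912] [ 0.485 -0.311  0.181] [ 0.489 -0.27   0.203]
0.223 666 [ 0.4949 -0.2898  0.2273] [ 0.472 -0.307  0.223] [ 0.517 -0.271  0.232]
pad z 0.23333094388273634
wrist cup 0.92 [ 0.4892 -0.2916  0.1157]
wrist knob 0.75 [ 0.543  -0.1907  0.0191]
```

```bash
python3 -c "
from rig import bot
print(bot.hand_in())"
```

```text
the job is handed in; nothing more can be done
None
```

The job is handed in at about 24 s: the hook clicked up into its notch over the dish, and the cup was then hung on it by its handle. In the last two readings, half a second apart, the cup was hanging still with the gripper clear. The black knob had not moved. I did not look at the tubs again, but the arm never went near the ones on the left table.

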